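# Load the drilling jig, set the die pair and dial in the clamp pressure

### The job

Set up this station for the next batch: hang every blue drilling template from the tray on the green jig's two brass pins, flat on one another, and take the two radius dies together in a single grasp from the rubber pad and stand them as a pair, side by side and nose up, down on the floor of the yellow saddle's pocket. Only when all of that is loaded, turn the dial so that its white pointer stands at the red mark. Leave the hammer head, clamp and stop finger where they lie.

Things in the scene. Friction and masses are not known exactly. Their poses are not given: they have to be found in the camera images.
- template0_center (a point): Centre (half-way up) of a blue drilling template lying flat in the stainless tray: a plate 130 mm long (its x), 44 mm wide (its y), 12 mm thick (z), 200 g, with two through holes of 13 mm diameter on its long axis, 50 mm either side of the centre, and small brass bushes between them. Three or four templates are present; an absent one reads None. All are alike, and they stack on the pins in any order and either way round.
- template1_center (a point): Centre (half-way up) of a blue drilling template lying flat in the stainless tray: a plate 130 mm long (its x), 44 mm wide (its y), 12 mm thick (z), 200 g, with two through holes of 13 mm diameter on its long axis, 50 mm either side of the centre, and small brass bushes between them. Three or four templates are present; an absent one reads None. All are alike, and they stack on the pins in any order and either way round.
- template2_center (a point): Centre (half-way up) of a blue drilling template lying flat in the stainless tray: a plate 130 mm long (its x), 44 mm wide (its y), 12 mm thick (z), 200 g, with two through holes of 13 mm diameter on its long axis, 50 mm either side of the centre, and small brass bushes between them. Three or four templates are present; an absent one reads None. All are alike, and they stack on the pins in any order and either way round.
- template3_center (a point): Centre (half-way up) of a blue drilling template lying flat in the stainless tray: a plate 130 mm long (its x), 44 mm wide (its y), 12 mm thick (z), 200 g, with two through holes of 13 mm diameter on its long axis, 50 mm either side of the centre, and small brass bushes between them. Three or four templates are present; an absent one reads None. All are alike, and they stack on the pins in any order and either way round.
- jig_top (a point): Middle of the top face of the green drilling jig, a fixed block 150 x 64 mm, 20 mm high, half-way between its two upright brass pins. The pins lie on its x axis, 50 mm either side of this point; each is 10 mm in diameter and rises 64 mm above the top face, the last 8 mm tapered. Hung templates lie on the block and on one another, so the centre of the first is 6 mm above this point and of each further one 12 mm more.
- die_a_center (a point): Centre (half-way up) of one of two alike polished steel radius dies, standing nose up, side by side and parallel on a black rubber pad 10 mm thick (110 x 64 mm, fixed): a bar 80 mm long (its x), 16 mm wide (its y), 40 mm high with a half-round top of 8 mm radius, 350 g. A gap of about 2 mm separates the two, so the pair measures 34 mm across and closes to 32 mm in a grip.
- die_b_center (a point): Centre (half-way up) of one of two alike polished steel radius dies, standing nose up, side by side and parallel on a black rubber pad 10 mm thick (110 x 64 mm, fixed): a bar 80 mm long (its x), 16 mm wide (its y), 40 mm high with a half-round top of 8 mm radius, 350 g. A gap of about 2 mm separates the two, so the pair measures 34 mm across and closes to 32 mm in a grip.
- saddle_floor (a point): Centre of the pocket floor of the yellow die saddle (fixed; floor black, 10 mm above the work surface). The pocket is 88 mm long (its x) by 38 mm wide (its y), with ribs 8 mm thick and 6 mm high on all four sides. The pair stands in it side by side, long way along x; a seated die's centre is 20 mm above this floor.
- dial (a joint): Angle (rad) of the clamp pressure dial: grows as the knob turns clockwise seen from above; its range is -0.3 to 4.5 and it stays where it is left (light friction, about 0.04 N m). At 2.0 the white pointer line stands at the red mark.
- dial_grip (a point): Point on the dial's vertical turning axis, half-way up its bar grip. The black bar is 46 mm long, 14 mm wide and 26 mm high (from 13 mm below to 13 mm above this point), on a 44 mm round foot over a grey box 80 x 80 mm, 35 mm high. This point's x axis runs along the bar to the end with the white pointer and turns with the knob.
- red_mark (a point): The red mark on the dial's white scale, 32.5 mm from the turning axis.
- button_box: Large black push button box on a steel bracket beyond the work, fixed, 100 x 100 mm, about 125 mm high; origin at the middle of its underside. Not part of the job.
- hammer_head: Bronze hammer head lying on the bench, 90 mm long, 32 mm high; origin at the middle of its underside. Leave it alone.
- clamp: Dark cast steel hold-down clamp in the tray, 70 x 30 mm, 28 mm high; origin at the middle of its underside. Leave it alone.
- stop_finger: Yellow anodized stop finger on the bench, 80 x 20 mm, 28 mm high at its end; origin at the middle of its underside. Leave it alone.
- tray: Stainless tooling tray, fixed, 420 x 400 mm, floor 3 mm thick, rim 12 mm high; origin at the middle of its underside.
- die_a: The body of that die; origin at the middle of its underside (same axes as its centre point).
- die_b: The body of that die; origin at the middle of its underside (same axes as its centre point).
Things that resemble listed ones, but are neither listed nor needed, are in the scene too. Leave any turquoise look-alike of the part that bears template3_center alone. Leave any pink look-alike of the die_b alone.

How it is judged:
On the way, in this order (a step that is already met when the one before it is completed fails the run):
1. both dies are lifted clear of the pad at the same time, side by side (height (world z) of each of die_a_center, die_b_center above 0.05 m and distance between die_a_center and die_b_center below 0.03 m), for 0.2 s.
2. every template hangs flat on both pins and both dies stand in the saddle (horizontal distance between each of template0_center, template1_center, template2_center, template3_center and jig_top below 0.004 m and z of each of template0_center, template1_center, template2_center, template3_center in the frame of jig_top below 0.0455 m and angle between each of template0_center, template1_center, template2_center, template3_center's own z axis and vertical below 0.05 rad and angle between the x axis of each of template0_center, template1_center, template2_center, template3_center and the x axis of jig_top, either way round below 0.06 rad and x of die_a_center in the frame of saddle_floor between -0.007 and 0.007 m and y of die_a_center in the frame of saddle_floor between -0.014 and 0.014 m and z of die_a_center in the frame of saddle_floor between 0.017 and 0.0235 m and angle between each of die_a_center, die_b_center's own z axis and vertical below 0.08 rad and angle between the x axis of each of die_a_center, die_b_center and the x axis of saddle_floor, either way round below 0.12 rad and x of die_b_center in the frame of saddle_floor between -0.007 and 0.007 m and y of die_b_center in the frame of saddle_floor between -0.014 and 0.014 m and z of die_b_center in the frame of saddle_floor between 0.017 and 0.0235 m), for 0.2 s.
3. the dial is turned to the red mark (value of joint dial between 1.9 and 2.1 rad), for 0.2 s.
At the end, for the whole second after the job is handed in: Templates on both pins: centres within 4 mm in plan, tilt < 0.05 rad, no higher than four stacked; both dies at rest upright on the pocket floor (7 mm along, 14 mm across, centre 17 to 23.5 mm up, 0.12 rad); dial at 1.9 to 2.1 rad (all of step 2 and all of step 3 and linear speed of each of die_a, die_b below 0.02 m/s); the robot touches nothing.
It fails at once if the hammer head is moved more than 30 mm (distance of hammer_head from where it was at the start of the episode above 0.03 m).
It fails at once if the clamp is moved more than 30 mm (distance of clamp from where it was at the start of the episode above 0.03 m).
It fails at once if the stop finger is moved more than 30 mm (distance of stop_finger from where it was at the start of the episode above 0.03 m).
Of template0, template1, template2, template3 only 3 to 4 are there at a start; the rules pass over those that are not, and their reading is None.
At some moment in a run one of template0, template1, template2, template3 may be knocked a few centimetres aside while the robot is not near it.
It also fails if it takes over 210 s, if anything falls off the work surface, if the arm or the gripper's body presses on something with over 40 N, if the wrist force passes 120 N, or if a joint passes its speed limit or range.

### The arm

A 7-joint arm with a two-finger parallel gripper is mounted at the origin on the work surface. World frame = base frame: x ahead of the robot, y to its left, z up, the work surface at z = 0. Lengths are in m, angles in rad, forces in N, time in s.
With the tool pointing down it reaches from about 0.35 to 0.9 m from the base axis. Payload 8.1 kg.
Tool frame: the origin (TCP) lies at the very end of the fingers, on their centre line; the grasp point (between the pads) lies 19 mm behind it; z points along the fingers, y is the direction in which the jaws open and shut (so a half turn about z gives the same grasp; the last joint's range is limited). The gripper opens to 92 mm and grips with 3 to 60 N. Pads are 19 mm wide; open, the fingers measure 130 mm over their backs; the gripper's body (75 mm by 190 mm) begins 47 mm behind the grasp point.
Start: joints at [1.171, 0.434, 0.025, 1.573, -0.012, 1.134, -0.075], TCP at [0.183, -0.598, 0.227] pointing down, gripper open.
Joint ranges: [-2.62, 2.62], [-0.44, 2.09], [-1.27, 1.32], [0.08, 2.57], [-1.32, 4.46], [0.12, 2], [-2.74, 2.74]. Speed limits (rad/s): [2.22, 2.22, 3.01, 3.01, 3.14, 3.14, 3.14].

### API

Orientations are given as [roll, pitch, yaw] about the fixed x, y, z axes, in that order (R = Rz(yaw) Ry(pitch) Rx(roll)).
In Python, from rig import bot gives the robot as it stands. The module is installed in compiled form; this text tells all that it offers.
- The arm moves only by the tool move_arm, never from a script. Its argument "rows" is a list of rows, each a list of 3 entries, a list of its own where there are three numbers: the turn, a rotation vector about the tool's x, y, z in degrees, then the shift along the tool's x, y, z in mm, then the opening, from 0 (shut) to 1 (fully open). A call has 1 to 12 rows; each row is the pose to reach, as a shift and turn from the pose commanded when the call began, along the tool's axes at that moment; what a row does not reach only later rows make up. A row lasts 1/12 s, in which the tool goes at most 41.7 mm and 7.16 degrees, less where a joint would pass 70% of its speed; a pose out of reach is approached as far as the arm can. A call with a gripper value outside its range is refused whole. The fingers move at their own pace and stop on an object; "grip_force" is the grip in N (left out, the last holds). Time passes only in rows, so rows that repeat a pose let the fingers close. It gives the time, the measured TCP pose, the force and the opening at its end, in the units of the state.
- bot.sense(): the state, without advancing time (a new reading comes with each control period).
- bot.read_camera(name): name is "scene" or "top" or "wrist"; returns a dict with "image" (384x512x3 uint8, blue, green, red), "depth" (384x512 float32, m along the optical axis (not along the pixel's ray), 0 where there is no reading), "fov_y" (degrees; the focal length in pixels is half the picture's height over the tangent of half this angle, whatever the lens; pixels are square), "cx", "cy" (the principal point, pixels), "world_from_camera" (4x4, takes a point from camera to world coordinates); the wrist camera has in their place "mount" (4x4, takes a point from camera to tool coordinates, whose origin is the TCP and whose axes are the flange's). Camera axes: x right, y up, looking along -z (the intrinsics and any distortion apply to the point x, -y, -z); pixel columns grow to the right and rows downward; lengths in m; the calibration is good to about 2 mm. A picture is of the moment at which its call begins: read the wrist's pose just before it.
- bot.finish_job(): hands the job in, once; it reports no verdict.
The state is a dict: "time": time; "joint_positions": joint angles; "joint_vel": joint speeds; "effort": joint torques, N m; "tcp_pos": TCP position; "tcp_rot": TCP orientation; "force": force on the tool from outside, world axes, zero at the start; "torque": the same for the moment, N m; "grip_width": finger opening in m.
Only numpy, scipy, OpenCV 4.12 (cv2) and the standard library are available. Lean on these libraries where they do the work, as an engineer would, in place of code of your own. Each camera call takes 0.05 s, during which the arm holds its last target.

## Working session

There is one attempt and no reset: what is moved stays moved. The work goes in short steps, Python scripts to look and compute and a tool call to move; the robot and the scene stay as the last step left them, time stands still between calls to the robot, and variables do not carry over. Pictures are saved under pics/ and viewed, and the job is handed in when it is done.

Besides the shell and the picture viewer there is one more tool, called after "Call:" by a JSON object that holds its "op" and its "data". move_arm: Moves the arm, as the interface text tells. Its arguments: {"type":"object","properties":{"rows":{"type":"array"},"grip_force":{"type":"number"}},"required":["rows"]}

```bash
mkdir -p pics; ls; cat > h.py <<'E'
import numpy as np, cv2
from rig import bot
from scipy.spatial.transform import Rotation as R
def snap(n,tag):
    s=bot.sense(); c=bot.read_camera(n); cv2.imwrite(f'pics/{tag}.png',c['image']); np.savez(f'pics/{tag}.npz',**{k:v for k,v in c.items()},tp=s['tcp_pos'],tr=s['tcp_rot']); return c,s
E
python3 - <<'E'
from h import *
s=bot.sense(); print(s)
for n in ['scene','top','wrist']:
    c,s=snap(n,n+'0'); print(n,{k:v for k,v in c.items() if k not in('image','depth')})
E
```

```text
pics
{'time': 0.0, 'joint_positions': array([ 1.17140894,  0.43523495,  0.0249799 ,  1.57407832, -0.01160046,
        1.13401343, -0.07510318]), 'joint_vel': array([-0.001438  ,  0.00090948,  0.00022395,  0.00035283, -0.00164338,
        0.00135944,  0.00071381]), 'effort': array([-1.32216741e-03, -6.67876625e+01,  9.85247120e-01, -3.14469767e+01,
       -6.02540793e-02,  4.23989247e-02,  1.37798843e-04]), 'tcp_pos': array([ 0.18257394, -0.59720711,  0.22594489]), 'tcp_rot': array([-3.14001044e+00,  1.46819709e-04,  2.96708240e-01]), 'force': array([ 0.23766702, -0.0904956 ,  0.47267341]), 'torque': array([ 0.00148119, -0.04702495, -0.03723109]), 'grip_width': 0.09232500877057846}
scene {'fov_y': 42.613183174536665, 'cx': 250.1002116292018, 'cy': 182.61551917080027, 'world_from_camera': array([[ 0.52413269, -0.74556242,  0.41160855,  1.10528781],
       [ 0.85163439,  0.45774425, -0.2553215 , -0.34645409],
       [ 0.00194667,  0.48436234,  0.87486532,  1.27288579],
       [ 0.        ,  0.        ,  0.        ,  1.        ]])}
top {'fov_y': 45.42413406737128, 'cx': 259.8439849521521, 'cy': 192.11004969531322, 'world_from_camera': array([[ 8.08500151e-04,  9.86353740e-01, -1.64637924e-01,
         3.23760407e-01],
       [-9.99945643e-01,  2.50884446e-03,  1.01200979e-02,
         1.70487442e-02],
       [ 1.03950474e-02,  1.64620793e-01,  9.86302153e-01,
         1.27776996e+00],
       [ 0.00000000e+00,  0.00000000e+00,  0.00000000e+00,
         1.00000000e+00]])}
wrist {'fov_y': 70.5428889192371, 'cx': 256.94913256789954, 'cy': 186.85187496104322, 'mount': array([[ 1.52443455e-04,  9.56440151e-01,  2.91928439e-01,
         7.80186262e-02],
       [ 9.99999179e-01, -5.17249740e-04,  1.17246231e-03,
        -5.41319275e-04],
       [ 1.27238993e-03,  2.91928020e-01, -9.56439445e-01,
        -1.57947390e-01],
       [ 0.00000000e+00,  0.00000000e+00,  0.00000000e+00,
         1.00000000e+00]])}
```

View pics/scene0.png

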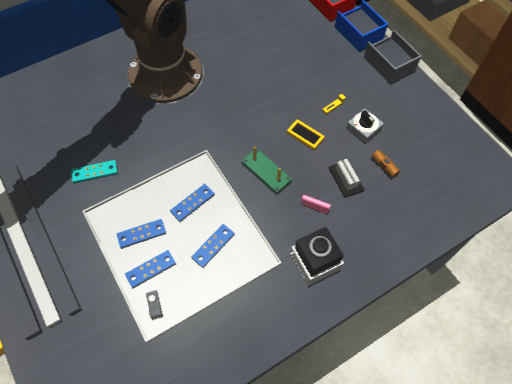

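View pics/top0.png

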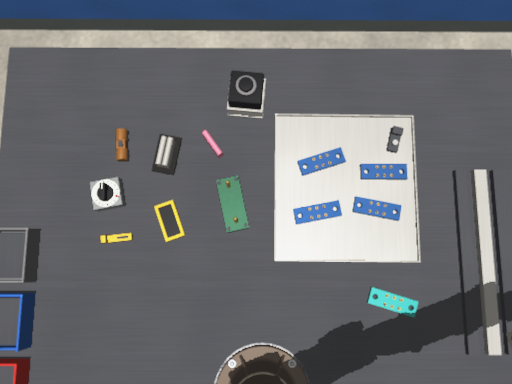

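View pics/wrist0.png

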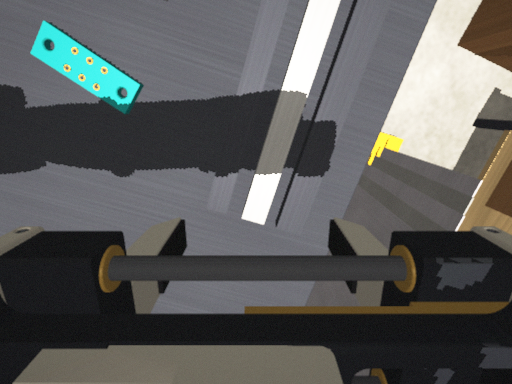

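```bash
cat >> h.py <<'E'
def Tcam(c,s=None):
    if 'world_from_camera' in c: return c['world_from_camera']
    T=np.eye(4);T[:3,:3]=R.from_euler('xyz',s['tcp_rot']).as_matrix();T[:3,3]=s['tcp_pos'];return T@c['mount']
def foc(c): return c['image'].shape[0]/2/np.tan(np.radians(float(c['fov_y']))/2)
def ray(c,uv,z,s=None):
    uv=np.atleast_2d(np.asarray(uv,float));T=Tcam(c,s);f=foc(c)
    d=np.c_[(uv[:,0]-c['cx'])/f,-(uv[:,1]-c['cy'])/f,-np.ones(len(uv))]@T[:3,:3].T
    o=T[:3,3];t=(z-o[2])/d[:,2];return o+d*t[:,None]
def proj(c,p,s=None):
    p=np.atleast_2d(p);T=Tcam(c,s);q=(p-T[:3,3])@T[:3,:3];f=foc(c)
    return np.c_[c['cx']+f*q[:,0]/-q[:,2],c['cy']-f*q[:,1]/-q[:,2]]
def depthpt(c,u,v,s=None):
    T=Tcam(c,s);f=foc(c);d=c['depth'][int(v),int(u)]
    return T[:3,:3]@np.array([(u-c['cx'])/f*d,-(v-c['cy'])/f*d,-d])+T[:3,3]
HSV=dict(blue=((105,120,60),(125,255,255)),green=((60,80,30),(85,255,200)),yellow=((20,150,120),(32,255,255)),red=((0,150,120),(6,255,255)))
def mask(c,col):
    return cv2.inRange(cv2.cvtColor(c['image'],cv2.COLOR_BGR2HSV),*map(np.array,HSV[col]))
def blobs(c,col,amin):
    cs,_=cv2.findContours(cv2.morphologyEx(mask(c,col),cv2.MORPH_CLOSE,np.ones((5,5))),cv2.RETR_EXTERNAL,cv2.CHAIN_APPROX_NONE)
    return [k for k in cs if cv2.contourArea(k)>amin]
def fit(c,k,z,s=None):
    P=ray(c,k[:,0,:],z,s)[:,:2];(x,y),(w,h),a=cv2.minAreaRect((P*1000).astype(np.float32))
    if w<h:w,h,a=h,w,a+90
    a=(a+90)%180-90
    return round(x),round(y),round(w),round(h),round(a,1)
E
python3 - <<'E'
from h import *
I={}
for n in ['scene','top']:
    z=np.load(f'pics/{n}0.npz');c={k:z[k] for k in z.files};I[n]=c
    for col,zz,am in [('blue',.015,100),('green',.02,150),('yellow',.016,100)]:
        for k in blobs(c,col,am): print(n,col,np.round(k[:,0].mean(0)),fit(c,k,zz))
c=I['top']
for u,v in [(162,149),(170,151),(228,205),(105,193),(170,220),(320,162),(340,240),(247,88)]:print(u,v,depthpt(c,u,v).round(4))
a=c['image'][110:260,85:265];cv2.imwrite('pics/crop1.png',cv2.resize(a,None,fx=4,fy=4,interpolation=cv2.INTER_CUBIC))
E
```

```text
scene blue [149. 268.] (595, -343, 127, 43, 89.6)
scene blue [212. 245.] (625, -168, 128, 42, -72.1)
scene blue [140. 233.] (489, -319, 127, 43, 78.9)
scene blue [192. 202.] (480, -154, 126, 43, -79.1)
scene blue [361.  24.] (171, 697, 192, 179, 0.0)
scene blue [50. 30.] (-417, -249, 450, 313, -89.9)
scene green [267. 170.] (502, 83, 151, 65, 12.1)
scene yellow [305. 133.] (455, 257, 106, 58, 20.1)
scene yellow [334. 103.] (410, 403, 94, 29, -77.8)
top blue [ 19. 320.] (185, 653, 149, 92, 0.2)
top blue [317. 212.] (480, -155, 128, 41, -79.3)
top blue [377. 208.] (490, -321, 129, 43, 78.8)
top blue [383. 171.] (596, -345, 129, 40, -89.8)
top blue [321. 161.] (625, -169, 127, 43, -72.5)
top blue [256.   9.] (1086, 13, 1533, 65, -89.6)
top green [232. 204.] (502, 81, 148, 63, 12.3)
top yellow [116. 238.] (407, 397, 82, 21, -84.9)
top yellow [169. 220.] (455, 254, 105, 55, 20.2)
162 149 [0.6495 0.2747 0.0453]
170 151 [0.6462 0.2541 0.0365]
228 205 [0.4974 0.0922 0.0195]
105 193 [0.5247 0.4221 0.0529]
170 220 [0.4569 0.2535 0.0056]
320 162 [ 0.6206 -0.1655  0.0177]
340 240 [ 0.4022 -0.218   0.0061]
247 88 [0.7961 0.0395 0.1236]
```

View pics/crop1.png

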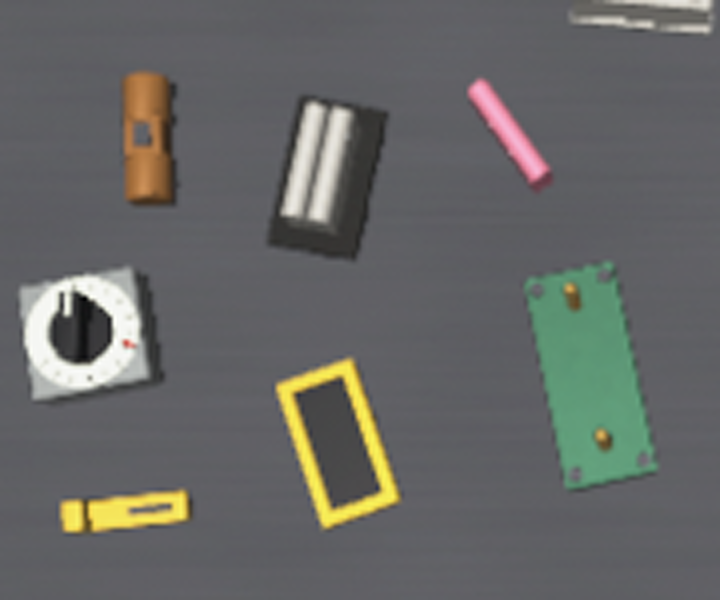

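```bash
cat >> h.py <<'E'
def load(t):
    z=np.load(f'pics/{t}.npz');return {k:z[k] for k in z.files}
def go(x,y,z,psi,s=None):
    """world mm, deg -> rotvec deg, shift mm in tool axes"""
    s=s or bot.sense();A=R.from_euler('xyz',s['tcp_rot']);B=R.from_euler('xyz',[np.pi,0,np.radians(psi)])
    r=np.degrees((A.inv()*B).as_rotvec());t=A.inv().apply(np.array([x,y,z])-1000*np.array(s['tcp_pos']))
    print('at',(1000*np.array(s['tcp_pos'])).round(1),'psi',round(np.degrees(s['tcp_rot'][2]),2),'t',round(s['time'],1),'rot',r.round(2),'shift',t.round(1),'rows>=',round(max(np.linalg.norm(t)/41.7,np.linalg.norm(r)/7.16),1))
E
python3 - <<'E'
from h import *
c=load('top0')
q=lambda *p:ray(c,[(85+a/4,110+b/4) for a,b in p],0.05)[:,:2]*1000
P=q((315,105),(343,110),(292,215),(320,225));print(P.round(),P.mean(0))
d=P[:2].mean(0)-P[2:].mean(0);print('die yaw',np.degrees(np.arctan2(d[1],d[0])),np.linalg.norm(d))
print('dial',ray(c,[(85+81/4,110+328/4),(85+67/4,110+300/4)],.062)*1000,ray(c,[(85+129/4,110+344/4)],.036)*1000)
# pins
print('pins',ray(c,[(85+570/4,110+288/4),(85+601/4,110+436/4)],.084)*1000)
print('hammer',ray(c,[(85+147/4,110+137/4)],.03)*1000)
psi=-15; go(650-100*np.cos(np.radians(psi)),265-100*np.sin(np.radians(psi)),230,psi)
E
```

```text
[[685. 270.]
 [681. 251.]
 [607. 283.]
 [600. 264.]] [642.98971319 266.95480881]
die yaw -9.26569120698272 80.6722217292774
dial [[525.94787771 418.5618066   62.        ]
 [544.97256268 428.99301924  62.        ]] [[519.27765694 393.85945996  36.        ]]
pins [[549.93644852  90.41842952  84.        ]
 [451.6715599   68.97318824  84.        ]]
hammer [[666.81298627 390.72638406  30.        ]]
at [ 182.6 -597.3  226.1] psi 17.0 t 0.1 rot [-7.0e-02  3.0e-02  3.2e+01] shift [ 614.3 -741.    -3. ] rows>= 23.1
```

```bash
python3 -c "
from h import *
go(692,259,200,171)"
```

```text
at [ 182.6 -597.3  226.1] psi 17.0 t 0.1 rot [-3.00e-02 -9.00e-02 -1.54e+02] shift [ 737.5 -669.9   26.9] rows>= 23.9
```

Call:
{"op": "move_arm", "data": {"rows": [[[0,0,-77],[369,-335,0],1],[[0,0,-77],[369,-335,0],1],[[0,0,-77],[369,-335,0],1],[[0,0,-77],[369,-335,0],1],[[0,0,-77],[369,-335,0],1],[[0,0,-77],[369,-335,0],1],[[0,0,-77],[369,-335,0],1],[[0,0,-77],[369,-335,0],1],[[0,0,-77],[369,-335,0],1],[[0,0,-77],[369,-335,0],1],[[0,0,-77],[369,-335,0],1],[[0,0,-77],[369,-335,0],1]]}}

```text
time: 1.15
tcp_pos: [0.4382, -0.1674, 0.2268]
tcp_rot: [3.141, 0.0, 1.647]
force: [0.9, -1.1, 0.8]
grip_width: 0.0917
```

```bash
python3 -c "
from h import *
print(bot.sense()['joint_positions'].round(2))
go(692,259,200,171)"
```

```text
[ 0.66  0.22 -0.48  1.91  0.12  1.04  0.2 ]
at [ 438.2 -167.4  226.8] psi 94.36 t 1.1 rot [ 0.000e+00  1.000e-02 -7.664e+01] shift [405.9 285.5  26.8] rows>= 11.9
```

Call:
{"op": "move_arm", "data": {"rows": [[[0,0,-76.6],[406,285.5,27],1],[[0,0,-76.6],[406,285.5,27],1],[[0,0,-76.6],[406,285.5,27],1],[[0,0,-76.6],[406,285.5,27],1],[[0,0,-76.6],[406,285.5,27],1],[[0,0,-76.6],[406,285.5,27],1],[[0,0,-76.6],[406,285.5,27],1],[[0,0,-76.6],[406,285.5,27],1],[[0,0,-76.6],[406,285.5,27],1],[[0,0,-76.6],[406,285.5,27],1],[[0,0,-76.6],[406,285.5,27],1],[[0,0,-76.6],[406,285.5,27],1]]}}

```text
time: 2.15
tcp_pos: [0.6949, 0.257, 0.1986]
tcp_rot: [-3.141, -0.001, 2.983]
force: [1.8, 0.5, 0.4]
grip_width: 0.0917
```

```bash
python3 -c "
from h import *
print(bot.sense()['joint_positions'].round(2))
go(692,259,200,171)
snap('wrist','w1')"
```

```text
[-0.05  0.76 -0.74  1.23  0.49  1.34  0.65]
at [694.9 257.  198.6] psi 170.91 t 2.1 rot [-0.03 -0.06 -0.09] shift [ 3.2  1.5 -1.4] rows>= 0.1
```

View pics/w1.png

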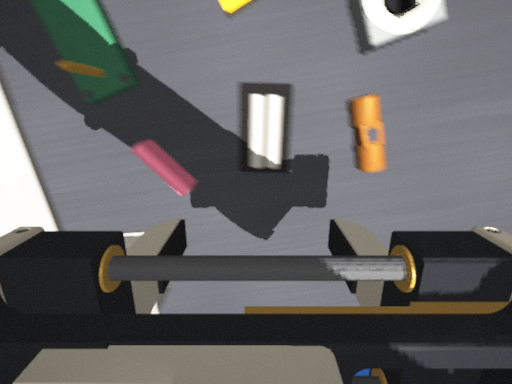

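The wrist view shows the two steel dies at about (256,131) and (275,131) on the black pad. The pink look-alike is at (165,167) and the turquoise one is far off at top-camera (393,302), so both are ruled out. The four blue templates in the tray are top-camera (317,212), (377,208), (383,171) and (321,161).

```bash
python3 - <<'E'
from h import *
c=load('w1');s=dict(tcp_pos=c['tp'],tcp_rot=c['tr'])
im=c['image'];hsv=cv2.cvtColor(im,cv2.COLOR_BGR2HSV)
m=((hsv[...,2]>120)&(hsv[...,1]<60)).astype(np.uint8)*255
M=np.zeros_like(m);M[80:180,235:297]=m[80:180,235:297]
k=np.argwhere(M)[:,::-1];cs,_=cv2.findContours(M,cv2.RETR_EXTERNAL,cv2.CHAIN_APPROX_NONE)
for q in cs:
    if cv2.contourArea(q)>50:
        for z in (.042,.05):print(cv2.contourArea(q),fit(c,q,z,s))
# points from depth
f=foc(c);T=Tcam(c,s);P=[]
for v in range(80,180):
    for u in range(235,297):
        p=depthpt(c,u,v,s)
        if p[2]>.04:P.append(p)
P=np.array(P)*1000;print(len(P),P.mean(0),P.max(0),P[:,2].max());print(cv2.minAreaRect(P[:,:2].astype(np.float32)))
for k in blobs(c,'green',100):print(fit(c,k,.02,s))
a=im[70:190,225:305];cv2.imwrite('pics/crop2.png',cv2.resize(a,None,fx=5,fy=5,interpolation=cv2.INTER_CUBIC))
E
```

```text
2288.5 (646, 274, 83, 40, -10.3)
2288.5 (646, 274, 80, 39, -10.3)
459.5 (634, 277, 84, 71, -9.1)
459.5 (634, 277, 82, 69, -9.1)
2069 [642.40639689 270.68204123  51.88958936] [686.41577144 293.1811736  356.59968711] 356.59968711386813
((644.5855712890625, 270.8937072753906), (33.51577377319336, 80.21625518798828), 80.31835174560547)
(522, 93, 116, 69, 12.5)
```

View pics/crop2.png

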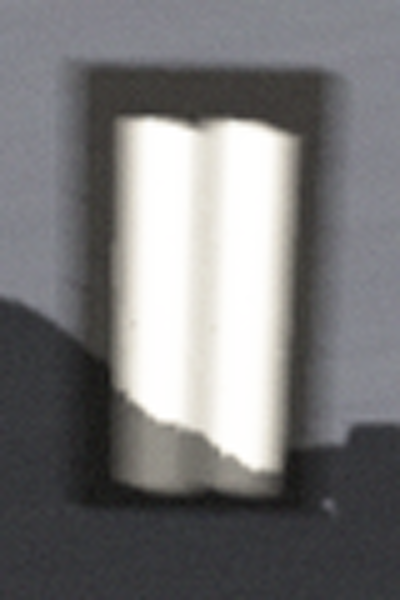

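```bash
python3 -c "
from h import *
go(644.6,270.9,120,170.3);go(644.6,270.9,20,170.3)"
```

```text
at [695.  265.2 197.1] psi 171.03 t 2.2 rot [ 0.26 -0.17  0.73] shift [50.4 -2.5 77.3] rows>= 2.2
at [695.  265.2 197.1] psi 171.03 t 2.2 rot [ 0.26 -0.17  0.73] shift [ 50.1  -3.  177.3] rows>= 4.4
```

Call:
{"op": "move_arm", "data": {"rows": [[[0,0,0],[0,0,0],1],[[0,0,0],[0,0,0],1],[[0,0,0],[0,0,0],1]]}}

```text
time: 2.45
tcp_pos: [0.6942, 0.2541, 0.1995]
tcp_rot: [-3.14, -0.0, 2.976]
force: [0.1, -0.7, -0.3]
grip_width: 0.0922
```

```bash
cat >> h.py <<'E'
def dies(c,s,box,zlo=.04):
    P=[]
    for v in range(box[1],box[3]):
        for u in range(box[0],box[2]):
            p=depthpt(c,u,v,s)
            if zlo<p[2]<.08:P.append(p)
    P=np.array(P)*1000;return len(P),P[:,2].max(),cv2.minAreaRect(P[:,:2].astype(np.float32))
E
python3 - <<'E'
from h import *
c,s=snap('wrist','w2');print(s['tcp_pos'],s['joint_vel'].round(3))
print(dies(c,s,(225,70,305,180)))
go(644.6,270.9,20,170.3)
E
```

```text
[0.69420448 0.25407147 0.19945471] [ 0.019 -0.015  0.001  0.006 -0.    -0.002 -0.002]
(2016, np.float64(51.833039029070605), ((644.50634765625, 270.52703857421875), (33.920555114746094, 80.006103515625), 79.15657806396484))
at [694.3 253.6 199.9] psi 170.5 t 2.5 rot [-0.07  0.03  0.2 ] shift [ 52.    9.1 179.8] rows>= 4.5
```

Call:
{"op": "move_arm", "data": {"rows": [[[0,0,0.5],[52,8,80],1],[[0,0,0.5],[52,8,80],1],[[0,0,0.5],[52,8,80],1],[[0,0,0.5],[52,8,110],1],[[0,0,0.5],[52,8,130],1],[[0,0,0.5],[52,8,130],1],[[0,0,0.5],[52,8,130],1],[[0,0,0.5],[52,8,130],1]]}}

```text
time: 3.17
tcp_pos: [0.6451, 0.2714, 0.0716]
tcp_rot: [3.141, 0.002, 2.967]
force: [-0.2, 0.9, 1.2]
grip_width: 0.0922
```

```bash
python3 - <<'E'
from h import *
c,s=snap('wrist','w3');print(s['tcp_pos'],s['joint_vel'].round(3))
go(644.5,270.5,20,169.8)
E
```

```text
[0.64513264 0.27140434 0.07156154] [-0.006 -0.01  -0.009 -0.014  0.001 -0.004 -0.002]
at [645.3 271.8  71.9] psi 170.03 t 3.2 rot [0.09 0.13 0.23] shift [ 0.7 -1.5 51.9] rows>= 1.2
```

View pics/w3.png

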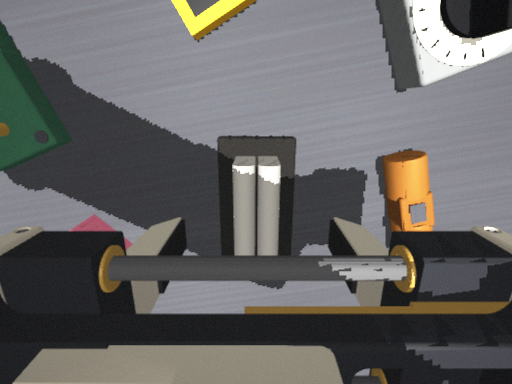

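Call:
{"op": "move_arm", "data": {"rows": [[[0,0,0],[0.5,-0.5,30],1],[[0,0,0],[0.5,-0.5,51.5],1],[[0,0,0],[0.5,-0.5,51.5],1],[[0,0,0],[0.5,-0.5,51.5],0.3],[[0,0,0],[0.5,-0.5,51.5],0.3],[[0,0,0],[0.5,-0.5,51.5],0.3],[[0,0,0],[0.5,-0.5,51.5],0.3],[[0,0,0],[0.5,-0.5,51.5],0.3],[[0,0,0],[0.5,-0.5,51.5],0.3],[[0,0,0],[0.5,-0.5,51.5],0.3],[[0,0,0],[0.5,-0.5,51.5],0.3],[[0,0,0],[0.5,-0.5,51.5],0.3]], "grip_force": 55}}

```text
time: 4.22
tcp_pos: [0.6436, 0.2714, 0.0182]
tcp_rot: [-3.142, -0.0, 2.969]
force: [0.0, 0.2, -0.9]
grip_width: 0.0365
```

Call:
{"op": "move_arm", "data": {"rows": [[[0,0,0],[0,0,0],0.2],[[0,0,0],[0,0,0],0.2],[[0,0,0],[0,0,0],0.2],[[0,0,0],[0,0,0],0.2],[[0,0,0],[0,0,-3],0.2],[[0,0,0],[0,0,-15],0.2],[[0,0,0],[0,0,-40],0.2],[[0,0,0],[0,0,-60],0.2],[[0,0,0],[0,0,-60],0.2],[[0,0,0],[0,0,-60],0.2],[[0,0,0],[0,0,-60],0.2]]}}

```text
time: 5.13
tcp_pos: [0.6429, 0.2707, 0.077]
tcp_rot: [-3.14, -0.001, 2.969]
force: [0.6, 0.4, -7.4]
grip_width: 0.0317
```

```bash
python3 - <<'E'
from h import *
c,s=snap('wrist','w4');print(s['tcp_pos'],s['joint_positions'].round(2))
for k in blobs(c,'yellow',300):print(k[:,0].mean(0),fit(c,k,.016,s))
go(445,259,150,160);go(445,259,150,200)
E
```

```text
[0.64294442 0.27070218 0.07699178] [-0.07  0.8  -0.71  1.48  0.56  1.07  0.5 ]
[277.63250883 308.77915194] (754, 272, 269, 11, 80.1)
[411.9375     179.01041667] (647, 402, 34, 11, -0.2)
[216.79094077  15.74216028] (504, 266, 60, 28, 80.1)
at [642.7 270.5  76.5] psi 170.1 t 5.2 rot [-0.13 -0.1  10.1 ] shift [192.9 -45.5 -73.1] rows>= 5.1
at [642.7 270.5  76.5] psi 170.1 t 5.2 rot [ -0.09  -0.14 -29.9 ] shift [192.9 -45.5 -73.1] rows>= 5.1
```

View pics/w4.png

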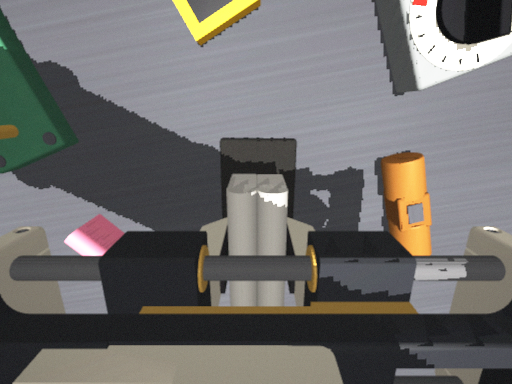

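```bash
python3 - <<'E'
from h import *
go(511,276,130,200.2)
E
```

```text
at [642.7 270.5  76.5] psi 170.1 t 5.2 rot [ -0.09  -0.14 -30.1 ] shift [130.8 -17.3 -53.3] rows>= 4.2
```

Call:
{"op": "move_arm", "data": {"rows": [[[0,0,-7],[25,-4,-40],0.2],[[0,0,-12],[55,-10,-53],0.2],[[0,0,-18],[85,-14,-53],0.2],[[0,0,-24],[110,-17,-53],0.2],[[0,0,-30.1],[131,-17,-53],0.2],[[0,0,-30.1],[131,-17,-53],0.2],[[0,0,-30.1],[131,-17,-53],0.2],[[0,0,-30.1],[131,-17,-53],0.2],[[0,0,-30.1],[131,-17,-53],0.2],[[0,0,-30.1],[131,-17,-53],0.2]]}}

```text
time: 6.02
tcp_pos: [0.5124, 0.2768, 0.1307]
tcp_rot: [-3.141, -0.0, -2.791]
force: [-0.0, -0.1, -6.4]
grip_width: 0.0317
```

```bash
python3 - <<'E'
from h import *
c,s=snap('wrist','w5');print(s['tcp_pos'],s['joint_positions'].round(2),s['joint_vel'].round(3))
for k in blobs(c,'yellow',300):print(k[:,0].mean(0),fit(c,k,.016,s))
E
```

```text
[0.5123624  0.27683771 0.13069975] [ 0.02  0.64 -0.91  1.74  0.57  1.05  0.83] [ 0.001 -0.003 -0.005  0.001 -0.001 -0.     0.003]
[ 45.54032258 165.33064516] (569, 68, 63, 10, -55.1)
[409.49519231 128.94711538] (407, 400, 93, 21, -82.4)
[256.48632219 119.01215805] (454, 256, 102, 54, 20.1)
```

View pics/w5.png

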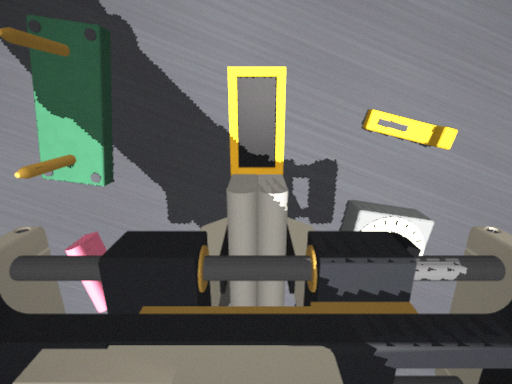

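```bash
python3 - <<'E'
from h import *
c=load('w5');s=dict(tcp_pos=c['tp'],tcp_rot=c['tr'])
a=c['image'][50:230,215:300];cv2.imwrite('pics/crop3.png',cv2.resize(a,None,fx=4,fy=4,interpolation=cv2.INTER_CUBIC))
m=c['mount'];f=foc(c)
def pt(p):
    q=(np.array(p)/1000-m[:3,3])@m[:3,:3];return (c['cx']+f*q[0]/-q[2],c['cy']-f*q[1]/-q[2])
for off in (-5,0):
  for zz in (-31,-23,9): print(off,zz,[np.round((np.array(pt((40+off,y,zz)))-[215,50])*4) for y in (-16,0,16)])
# depth profile down column 247 & 268 in tool coords
for v in range(172,215,3):
    for u in (243,270):
        d=c['depth'][v,u];p=m[:3,:3]@np.array([(u-c['cx'])/f*d,-(v-c['cy'])/f*d,-d])+m[:3,3];print(v,(p*1000).round(1),end=' ')
    print()
E
```

```text
-5 -31 [array([ 32., 596.]), array([162., 596.]), array([291., 596.])]
-5 -23 [array([ 40., 576.]), array([162., 575.]), array([284., 575.])]
-5 9 [array([ 62., 512.]), array([163., 512.]), array([263., 512.])]
0 -31 [array([ 31., 557.]), array([162., 557.]), array([292., 557.])]
0 -23 [array([ 38., 539.]), array([162., 539.]), array([285., 539.])]
0 9 [array([ 61., 481.]), array([163., 481.]), array([264., 481.])]
172 [ 13.  -13.4 114.6] 172 [ 13.2  14.4 113.9] 
175 [38.6 -7.7  2.6] 175 [38.4  8.8  3.3] 
178 [38.4 -7.4 -3.5] 178 [38.3  8.5 -3.2] 
181 [ 38.7  -7.  -11.4] 181 [38.3  8.2 -9.7] 
184 [ 38.4  -6.8 -16.1] 184 [ 38.1   7.9 -15.4] 
187 [ 38.3  -6.6 -21.3] 187 [ 38.2   7.6 -21.3] 
190 [ 38.6  -6.3 -27.6] 190 [ 38.3   7.4 -26.6] 
193 [ 38.3  -6.1 -31.4] 193 [ 38.2   7.2 -31.3] 
196 [ 36.7  -6.1 -31.4] 196 [ 37.3   7.1 -33.3] 
199 [ 35.2  -6.1 -31.6] 199 [ 35.3   7.2 -31.8] 
202 [ 33.6  -6.1 -31.5] 202 [ 33.6   7.2 -31.5] 
205 [ 32.3  -6.1 -32.2] 205 [ 32.2   7.2 -32. ] 
208 [ 30.6  -6.2 -32.1] 208 [ 30.5   7.3 -31.8] 
211 [ 28.9  -6.2 -31.6] 211 [ 28.9   7.3 -31.7] 
214 [ 27.5  -6.2 -32.2] 214 [ 26.9   7.4 -30.8]
```

View pics/crop3.png

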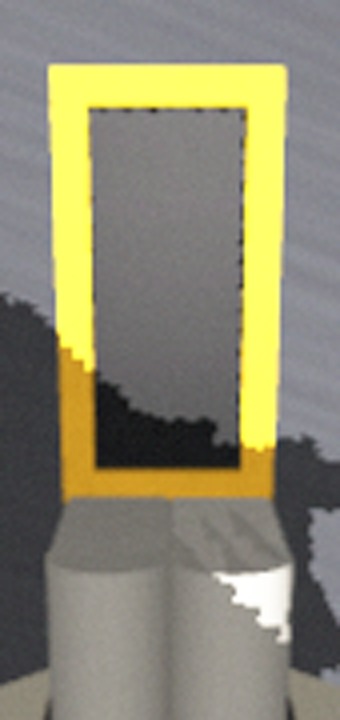

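```bash
python3 - <<'E'
from h import *
c=load('w5');s=dict(tcp_pos=c['tp'],tcp_rot=c['tr'])
A=ray(c,[(237.5,77),(276.7,77)],.010,s)*1000;B=ray(c,[(239.2,166.7),(275,166.7)],.016,s)*1000
O=ray(c,[(215+50/4,50+65/4),(215+286/4,50+65/4),(215+64/4,50+498/4),(215+273/4,50+498/4)],.016,s)*1000
print(A.round(1),B.round(1),(A.mean(0)+B.mean(0))/2,np.linalg.norm(A.mean(0)-B.mean(0)));print(O.round(1),O.mean(0))
d=A.mean(0)-B.mean(0);print(np.degrees(np.arctan2(-d[1],-d[0])))
d=O[:2].mean(0)-O[2:].mean(0);print(np.degrees(np.arctan2(-d[1],-d[0])),np.linalg.norm(d))
E
```

```text
[[419.9 224.2  10. ]
 [407.1 259.4  10. ]] [[500.8 254.2  16. ]
 [488.2 288.7  16. ]] [454.00615984 256.65407846  13.        ] 86.4595229521742
[[414.7 213.1  16. ]
 [396.  264.4  16. ]
 [511.5 248.9  16. ]
 [493.  299.7  16. ]] [453.80270383 256.54044834  16.        ]
20.102143423704113
20.174752436516766 103.2224279349166
```

```bash
python3 - <<'E'
from h import *
go(452.6,255.6,45,200.1)
E
```

```text
at [512.2 277.  130.8] psi -159.89 t 6.1 rot [ 0.   -0.02  0.01] shift [63.3  0.4 85.8] rows>= 2.6
```

Call:
{"op": "move_arm", "data": {"rows": [[[0,0,0],[35,0.3,20],0.2],[[0,0,0],[63.3,0.4,45],0.2],[[0,0,0],[63.3,0.4,70],0.2],[[0,0,0],[63.3,0.4,86],0.2],[[0,0,0],[63.3,0.4,86],0.2],[[0,0,0],[63.3,0.4,86],0.2],[[0,0,0],[63.3,0.4,86],0.2],[[0,0,0],[63.3,0.4,86],0.2],[[0,0,0],[63.3,0.4,86],0.2]]}}

```text
time: 6.82
tcp_pos: [0.453, 0.2564, 0.0463]
tcp_rot: [3.141, 0.002, -2.789]
force: [0.3, 0.2, -6.5]
grip_width: 0.0316
```

```bash
python3 - <<'E'
from h import *
go(452.6,255.6,19,200.1)
E
```

```text
at [453.  256.4  46.3] psi -159.82 t 6.8 rot [0.03 0.11 0.08] shift [ 0.7 -0.7 27.3] rows>= 0.7
```

Call:
{"op": "move_arm", "data": {"rows": [[[0,0,0],[0.3,-0.3,12],0.2],[[0,0,0],[0.3,-0.3,20],0.2],[[0,0,0],[0.3,-0.3,24],0.2],[[0,0,0],[0.3,-0.3,26],0.2],[[0,0,0],[0.3,-0.3,26],0.2],[[0,0,0],[0.3,-0.3,26],0.2],[[0,0,0],[0.3,-0.3,26],0.2]]}}

```text
time: 7.4
tcp_pos: [0.452, 0.2556, 0.0193]
tcp_rot: [3.141, 0.0, -2.789]
force: [-0.4, 0.1, -6.4]
grip_width: 0.0317
```

Call:
{"op": "move_arm", "data": {"rows": [[[0,0,0],[0.3,0,0.8],0.2],[[0,0,0],[0.3,0,1],0.2],[[0,0,0],[0.3,0,1],0.2],[[0,0,0],[0.3,0,1],0.45],[[0,0,0],[0.3,0,1],0.45],[[0,0,0],[0.3,0,1],0.45],[[0,0,0],[0.3,0,1],0.45],[[0,0,0],[0.3,0,1],0.45]]}}

```text
time: 8.07
tcp_pos: [0.4519, 0.2555, 0.0185]
tcp_rot: [3.142, 0.001, -2.789]
force: [0.3, -0.2, -0.2]
grip_width: 0.0413
```

Call:
{"op": "move_arm", "data": {"rows": [[[0,0,0],[0,0,-15],0.45],[[0,0,0],[0,0,-45],0.6],[[0,0,0],[0,0,-80],1],[[0,0,0],[-30,0,-110],1],[[0,0,0],[-60,0,-130],1],[[0,0,0],[-60,0,-130],1],[[0,0,0],[-60,0,-130],1],[[0,0,0],[-60,0,-130],1],[[0,0,0],[-60,0,-130],1],[[0,0,0],[-60,0,-130],1]]}}

```text
time: 8.9
tcp_pos: [0.5067, 0.2754, 0.1473]
tcp_rot: [-3.141, -0.002, -2.788]
force: [-0.0, -0.3, 0.7]
grip_width: 0.0911
```

```bash
python3 - <<'E'
from h import *
c,s=snap('wrist','w6');print(s['tcp_pos'],s['joint_positions'].round(2))
print(dies(c,s,(215,50,300,200)))
for k in blobs(c,'yellow',300):print(k[:,0].mean(0),fit(c,k,.016,s))
for k in blobs(c,'green',300):print(k[:,0].mean(0),fit(c,k,.02,s))
a=c['image'][50:230,215:300];cv2.imwrite('pics/crop4.png',cv2.resize(a,None,fx=3,fy=3,interpolation=cv2.INTER_CUBIC))
c,s=snap('top','t1')
for k in blobs(c,'blue',200):print(k[:,0].mean(0),fit(c,k,.015))
E
```

```text
[0.50668748 0.27540095 0.1472671 ] [ 0.03  0.61 -0.93  1.74  0.55  1.08  0.84]
(2938, np.float64(52.76781120273139), ((452.921875, 256.2055969238281), (80.43505096435547, 31.972450256347656), 20.083690643310547))
[399.99479167 133.6875    ] (407, 400, 92, 20, -82.8)
[256.00666667 125.33666667] (454, 256, 102, 54, 20.4)
[ 80.34892086 105.53057554] (500, 87, 149, 71, 12.2)
[ 18.93236715 319.5410628 ] (185, 653, 149, 92, 0.2)
[317.4122807  208.31578947] (481, -155, 128, 40, -80.4)
[376.74358974 207.97435897] (490, -321, 129, 43, 78.8)
[383.28205128 171.05982906] (596, -345, 129, 40, -89.8)
[321.01818182 160.91818182] (625, -169, 127, 43, -72.5)
[256.22379603   9.25118036] (1086, 13, 1533, 65, -89.6)
```

View pics/crop4.png

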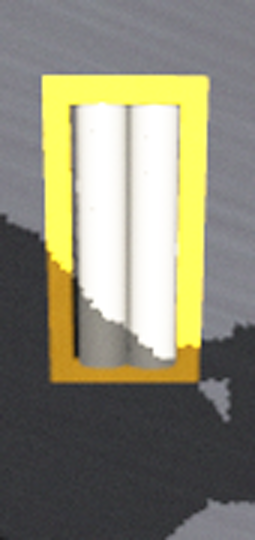

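View pics/w6.png

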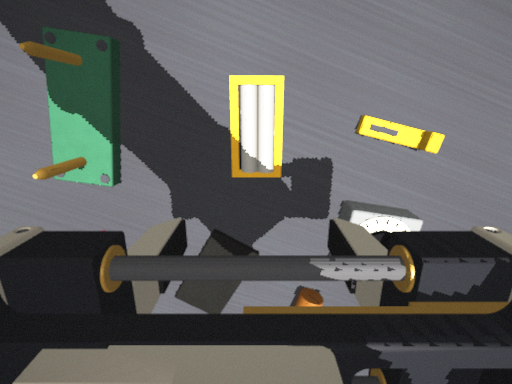

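```bash
python3 - <<'E'
from h import *
go(575,98,190,192.2)
E
```

```text
at [507.1 275.6 147.6] psi -159.76 t 9.0 rot [-0.04 -0.07  8.04] shift [  -2.2 -190.1  -42.3] rows>= 4.7
```

Call:
{"op": "move_arm", "data": {"rows": [[[0,0,8],[-2,-190,-42],1],[[0,0,8],[-2,-190,-42],1],[[0,0,8],[-2,-190,-42],1],[[0,0,8],[-2,-190,-42],1],[[0,0,8],[-2,-190,-42],1],[[0,0,8],[-2,-190,-42],1],[[0,0,8],[-2,-190,-42],1],[[0,0,8],[-2,-190,-42],1],[[0,0,8],[-2,-190,-42],1],[[0,0,8],[-2,-190,-42],1]]}}

```text
time: 9.83
tcp_pos: [0.5747, 0.1, 0.1901]
tcp_rot: [3.141, -0.0, -2.926]
force: [-0.3, -0.4, -0.6]
grip_width: 0.0916
```

```bash
python3 - <<'E'
from h import *
c,s=snap('wrist','w7');print(s['tcp_pos'],s['joint_positions'].round(2),s['joint_vel'].round(3))
for k in blobs(c,'green',300):print(k[:,0].mean(0),fit(c,k,.02,s))
E
```

```text
[0.57465143 0.1000187  0.19008808] [ 0.35  0.57 -0.92  1.67  0.49  1.15  1.09] [-0.002 -0.     0.005 -0.004  0.002  0.002  0.002]
[254.65768194 102.64959569] (501, 82, 149, 64, 12.3)
```

View pics/w7.png

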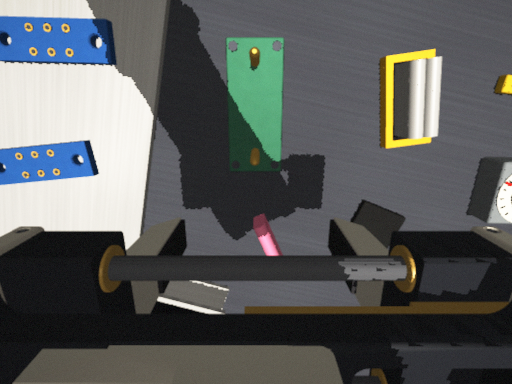

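```bash
python3 - <<'E'
from h import *
c=load('w7');s=dict(tcp_pos=c['tp'],tcp_rot=c['tr'])
a=c['image'][30:180,215:295];cv2.imwrite('pics/crop5.png',cv2.resize(a,None,fx=5,fy=5,interpolation=cv2.INTER_CUBIC)[:, :])
# subpixel rectangle of green top
k=[b for b in blobs(c,'green',300)][0]
P=(ray(c,k[:,0,:],.02,s)[:,:2]*1000).astype(np.float32);print(cv2.minAreaRect(P))
hsv=cv2.cvtColor(c['image'],cv2.COLOR_BGR2HSV);m=cv2.inRange(hsv,np.array((12,110,50)),np.array((28,255,255)));m[180:]=0;m[:,:215]=0;m[:,295:]=0
n,l,st,ce=cv2.connectedComponentsWithStats(m)
for i in range(1,n):
    if st[i,4]>15:print(st[i],ce[i])
cc=np.array([501.5,82]);
for a_ in (12.3,):
    d=np.array([np.cos(np.radians(a_)),np.sin(np.radians(a_))])
    for sg in (1,-1):
        for z in (20,76,84):print(sg,z,proj(c,np.r_[cc+sg*50*d,z]/1000,s))
E
```

```text
((501.49371337890625, 82.20686340332031), (148.8790283203125, 63.526573181152344), 12.3270845413208)
[250  47   9  20 137] [254.23357664  56.5620438 ]
[250 148  10  17 138] [254.48550725 156.4057971 ]
1 20 [[254.52799291 151.38459319]]
1 76 [[254.14941787 160.49872709]]
1 84 [[254.08300246 162.09766754]]
-1 20 [[254.39911047  61.58050331]]
-1 76 [[253.94807304  52.2946467 ]]
-1 84 [[253.86716205  50.62886942]]
```

View pics/crop5.png

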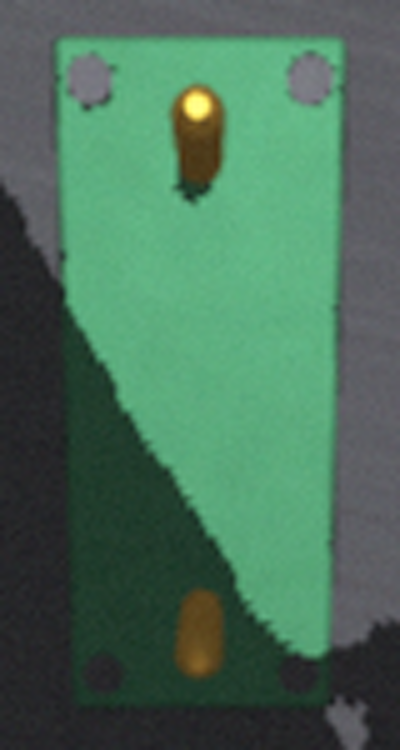

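```bash
python3 - <<'E'
from h import *
c=load('w7');s=dict(tcp_pos=c['tp'],tcp_rot=c['tr'])
P=ray(c,[(254.4,50.8),(255,162.8)],.084,s)*1000;d=P[1]-P[0];print(P,P.mean(0),np.linalg.norm(d),np.degrees(np.arctan2(d[1],d[0])))
c=load('t1');print('clamp',ray(c,[(390,127),(401,129),(387,150),(397,152)],.025)*1000)
go(643,-226,160,107.7)
E
```

```text
[[452.68075676  71.83655415  84.        ]
 [550.84929413  93.6876334   84.        ]] [501.76502544  82.76209377  84.        ] 100.57102661154238 12.548744555495768
clamp [[ 721.61062823 -365.94709      25.        ]
 [ 715.83254642 -397.05091223   25.        ]
 [ 654.20057649 -354.3574942    25.        ]
 [ 648.49485181 -382.37150814   25.        ]]
at [574.8  99.8 190.1] psi -167.66 t 9.9 rot [ 0.000e+00 -2.000e-02  8.464e+01] shift [   3.  -332.9   30.1] rows>= 11.8
```

Call:
{"op": "move_arm", "data": {"rows": [[[0,0,84.6],[3,-333,30],0.7],[[0,0,84.6],[3,-333,30],0.7],[[0,0,84.6],[3,-333,30],0.7],[[0,0,84.6],[3,-333,30],0.7],[[0,0,84.6],[3,-333,30],0.7],[[0,0,84.6],[3,-333,30],0.7],[[0,0,84.6],[3,-333,30],0.7],[[0,0,84.6],[3,-333,30],0.7],[[0,0,84.6],[3,-333,30],0.7],[[0,0,84.6],[3,-333,30],0.7],[[0,0,84.6],[3,-333,30],0.7],[[0,0,84.6],[3,-333,30],0.7]]}}

```text
time: 10.88
tcp_pos: [0.643, -0.2267, 0.1599]
tcp_rot: [-3.141, -0.001, 1.873]
force: [0.6, 0.3, -0.6]
grip_width: 0.0641
```

Call:
{"op": "move_arm", "data": {"rows": [[[0,0,0],[0,0,0],0.7],[[0,0,0],[0,0,0],0.7],[[0,0,0],[0,0,0],0.7],[[0,0,0],[0,0,0],0.7]]}}

```text
time: 11.22
tcp_pos: [0.6429, -0.2274, 0.1601]
tcp_rot: [-3.141, -0.0, 1.881]
force: [-0.6, -0.7, 0.2]
grip_width: 0.0649
```

```bash
cat >> h.py <<'E'
def look(tag,z=.015,amin=800):
    c,s=snap('wrist',tag)
    for k in blobs(c,'blue',amin):
        m=k[:,0].mean(0).round()
        P=(ray(c,k[:,0,:],z,s)[:,:2]*1000).astype(np.float32);(x,y),(w,h),a=cv2.minAreaRect(P)
        if w<h:w,h,a=h,w,a+90
        print('blue px',m,'xy',round(x,1),round(y,1),'wh',round(w,1),round(h,1),'yaw',round(a%180,1))
    print('vel',np.abs(s['joint_vel']).max().round(3),'q',s['joint_positions'].round(2));return c,s
E
python3 - <<'E'
from h import *
look('w8');go(625,-169,60,107.7)
E
```

```text
blue px [116. 199.] xy 492.2 -309.8 wh 107.3 44.4 yaw 78.9
blue px [258. 117.] xy 624.1 -168.9 wh 128.8 43.6 yaw 107.8
blue px [128.  62.] xy 479.4 -156.8 wh 123.9 43.8 yaw 101.0
vel 0.012 q [ 0.56  0.63 -0.5   1.47  0.32  1.12  0.32]
at [ 642.9 -227.6  160.2] psi 107.72 t 11.3 rot [-0.   -0.01  0.02] shift [ 61.2   0.8 100.2] rows>= 2.8
```

View pics/w8.png

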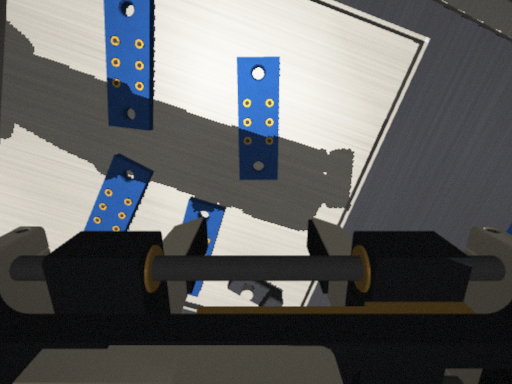

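Call:
{"op": "move_arm", "data": {"rows": [[[0,0,0],[35,0.5,30],0.7],[[0,0,0],[61,0.5,60],0.7],[[0,0,0],[61,0.5,100],0.7],[[0,0,0],[61,0.5,130],0.7],[[0,0,0],[61,0.5,130],0.7],[[0,0,0],[61,0.5,130],0.7],[[0,0,0],[61,0.5,130],0.7],[[0,0,0],[61,0.5,130],0.7],[[0,0,0],[61,0.5,130],0.7]]}}

```text
time: 12.02
tcp_pos: [0.6265, -0.17, 0.0325]
tcp_rot: [3.138, 0.002, 1.877]
force: [0.8, -0.2, 0.5]
grip_width: 0.0639
```

```bash
python3 - <<'E'
from h import *
look('w9');go(624.1,-168.9,5,107.8)
E
```

```text
blue px [255. 188.] xy 618.2 -150.6 wh 92.3 43.5 yaw 107.9
blue px [ 44. 124.] xy 478.5 -154.5 wh 129.3 45.4 yaw 101.0
vel 0.011 q [ 0.48  0.72 -0.45  1.67  0.4   0.84  0.16]
at [ 626.2 -170.    32.2] psi 107.57 t 12.1 rot [ 0.16  0.1  -0.23] shift [ 1.7 -1.7 27.2] rows>= 0.7
```

View pics/w9.png

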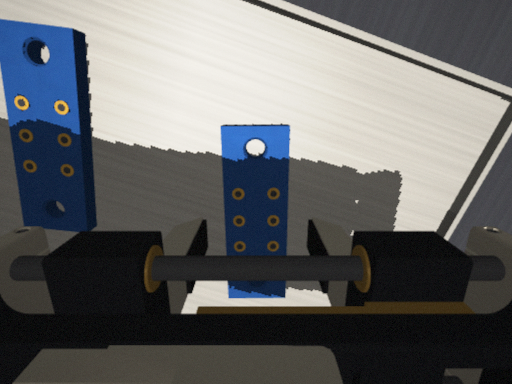

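Call:
{"op": "move_arm", "data": {"rows": [[[0,0,0],[1.2,-1,15],0.7],[[0,0,0],[1.2,-1,27],0.7],[[0,0,0],[1.2,-1,27],0.7],[[0,0,0],[1.2,-1,27],0.7],[[0,0,0],[1.2,-1,27],0.7]], "grip_force": 30}}

```text
time: 12.48
tcp_pos: [0.6239, -0.1688, 0.0035]
tcp_rot: [3.141, 0.0, 1.878]
force: [-1.4, 0.2, 2.5]
grip_width: 0.0645
```

```bash
python3 - <<'E'
from h import *
c,s=snap('wrist','w10');go(624.1,-168.9,5,107.8)
c=load('w9');s=dict(tcp_pos=c['tp'],tcp_rot=c['tr']);p=ray(c,[(255.5,147.5)],.015,s)*1000
d=np.array([np.cos(np.radians(107.8)),np.sin(np.radians(107.8))]);print(p, p[0,:2]-50*d)
E
```

```text
at [ 623.9 -168.7    3.4] psi 107.6 t 12.5 rot [ 0.03  0.02 -0.2 ] shift [-0.2  0.2 -1.6] rows>= 0.0
[[ 608.67245866 -120.17663377   15.        ]] [ 623.95722391 -167.78310341]
```

Call:
{"op": "move_arm", "data": {"rows": [[[0,0,0],[0,0,-1.5],0.7],[[0,0,0],[0,0,-1.5],0.4],[[0,0,0],[0,0,-1.5],0.4],[[0,0,0],[0,0,-1.5],0.4],[[0,0,0],[0,0,-1.5],0.4],[[0,0,0],[0,0,-1.5],0.4],[[0,0,0],[0,0,-1.5],0.4],[[0,0,0],[0,0,-1.5],0.4]]}}

```text
time: 13.2
tcp_pos: [0.6235, -0.1686, 0.0046]
tcp_rot: [-3.141, -0.0, 1.878]
force: [0.6, -0.9, -0.7]
grip_width: 0.0434
```

Call:
{"op": "move_arm", "data": {"rows": [[[0,0,0],[0,0,-2],0.4],[[0,0,0],[0,0,-10],0.4],[[0,0,0],[0,0,-40],0.4],[[0,0,0],[0,0,-80],0.4],[[0,0,0],[0,0,-115],0.4],[[0,0,0],[0,0,-135],0.4],[[0,0,0],[0,0,-140],0.4],[[0,0,0],[0,0,-140],0.4],[[0,0,0],[0,0,-140],0.4],[[0,0,0],[0,0,-140],0.4]]}}

```text
time: 14.03
tcp_pos: [0.6223, -0.1686, 0.1429]
tcp_rot: [-3.139, -0.001, 1.878]
force: [-0.0, -0.3, -2.6]
grip_width: 0.0439
```

```bash
python3 - <<'E'
from h import *
c,s=snap('wrist','w11');go(501.7,82.5,140,192.4);go(501.7,82.5,140,12.4)
E
```

```text
at [ 622.3 -168.6  142.8] psi 107.6 t 14.1 rot [-7.00e-02 -1.90e-01 -8.48e+01] shift [275.8 -39.    3.3] rows>= 11.8
at [ 622.3 -168.6  142.8] psi 107.6 t 14.1 rot [-2.00e-01  8.00e-02  9.52e+01] shift [275.8 -39.    3.3] rows>= 13.3
```

View pics/w11.png

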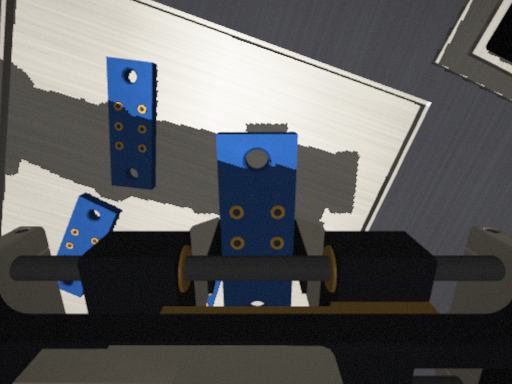

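```bash
cat >> h.py <<'E'
def held(c,zt=-10.4):
    """front hole & template edges in tool mm, on plane tool z=zt"""
    m=c['mount'];f=foc(c);M=cv2.inRange(cv2.cvtColor(c['image'],cv2.COLOR_BGR2HSV),np.array((105,120,25)),np.array((125,255,255)))
    def pl(uv):
        uv=np.atleast_2d(np.asarray(uv,float));d=np.c_[(uv[:,0]-c['cx'])/f,-(uv[:,1]-c['cy'])/f,-np.ones(len(uv))]@m[:3,:3].T
        o=m[:3,3]*1000;t=(zt-o[2])/d[:,2];return (o+d*t[:,None])[:,:2]
    n,l,st,_=cv2.connectedComponentsWithStats(M);lab=l[185,257] or l[180,250];B=(l==lab).astype(np.uint8)
    cs,h=cv2.findContours(B[:230],cv2.RETR_CCOMP,cv2.CHAIN_APPROX_NONE)
    out={}
    for i,k in enumerate(cs):
        if h[0][i][3]>=0 and cv2.contourArea(k)>200:
            (u,v),r=cv2.minEnclosingCircle(k);e=cv2.fitEllipse(k);out['hole_px']=(round(e[0][0],1),round(e[0][1],1),round(r,1));out['hole']=pl([e[0]])[0].round(2)
            P=pl(k[:,0]);out['hole_d']=(np.ptp(P,0)).round(1)
    L=[];Rr=[]
    for v in range(150,200):
        u=np.flatnonzero(B[v]);L.append((u[0]-.5,v));Rr.append((u[-1]+.5,v))
    L=pl(L);Rr=pl(Rr);out['ymid']=round((L[:,1].mean()+Rr[:,1].mean())/2,2);out['w']=round(Rr[:,1].mean()-L[:,1].mean(),1)
    out['slopes_deg']=[round(np.degrees(np.polyfit(q[:,0],q[:,1],1)[0]),2) for q in (L,Rr)]
    cu=range(235,280);fr=[(u,np.flatnonzero(B[:,u])[0]-.5) for u in cu];P=pl(fr);out['front']=round(np.median(P[:,0]),2)
    p=[]
    for v,u in ((185,240),(190,270),(200,257)):
        d=c['depth'][v,u];q=m[:3,:3]@np.array([(u-c['cx'])/f*d,-(v-c['cy'])/f*d,-d])+m[:3,3];p.append(round(q[2]*1000,1))
    out['ztop']=p;print(out);return out
E
python3 - <<'E'
from h import *
held(load('w11'))
E
```

```text
{'hole_px': (256.5, 158.6, 11.8), 'hole': array([51.04, -1.24]), 'hole_d': array([11.7, 12.7]), 'ymid': np.float64(-1.19), 'w': np.float64(43.6), 'slopes_deg': [np.float64(-0.36), np.float64(0.82)], 'front': np.float64(65.19), 'ztop': [np.float64(-10.0), np.float64(-10.0), np.float64(-10.0)]}
```

Call:
{"op": "move_arm", "data": {"rows": [[[0,0,-84.8],[276,-39,3],0.4],[[0,0,-84.8],[276,-39,3],0.4],[[0,0,-84.8],[276,-39,3],0.4],[[0,0,-84.8],[276,-39,3],0.4],[[0,0,-84.8],[276,-39,3],0.4],[[0,0,-84.8],[276,-39,3],0.4],[[0,0,-84.8],[276,-39,3],0.4],[[0,0,-84.8],[276,-39,3],0.4],[[0,0,-84.8],[276,-39,3],0.4],[[0,0,-84.8],[276,-39,3],0.4],[[0,0,-84.8],[276,-39,3],0.4],[[0,0,-84.8],[276,-39,3],0.4]]}}

```text
time: 15.08
tcp_pos: [0.5022, 0.0825, 0.1406]
tcp_rot: [3.141, -0.002, -2.918]
force: [-0.3, 0.5, -1.5]
grip_width: 0.0435
```

Call:
{"op": "move_arm", "data": {"rows": [[[0,0,0],[0,0,30],0.4],[[0,0,0],[0,0,45],0.4],[[0,0,0],[0,0,45],0.4],[[0,0,0],[0,0,45],0.4],[[0,0,0],[0,0,45],0.4],[[0,0,0],[0,0,45],0.4],[[0,0,0],[0,0,45],0.4]]}}

```text
time: 15.67
tcp_pos: [0.5035, 0.0829, 0.0976]
tcp_rot: [-3.141, 0.001, -2.925]
force: [0.5, 1.0, -2.1]
grip_width: 0.0435
```

```bash
python3 - <<'E'
from h import *
c,s=snap('wrist','w12');go(502.2,82.6,96,192.4);held(c)
print(s['joint_vel'].round(3),s['joint_positions'].round(2))
a=c['image'][110:220,200:320];cv2.imwrite('pics/crop6.png',cv2.resize(a,None,fx=5,fy=5,interpolation=cv2.INTER_CUBIC))
E
```

```text
at [503.5  82.9  97.5] psi -167.6 t 15.7 rot [-0.01  0.08 -0.  ] shift [1.3 0.  1.5] rows>= 0.0
{'hole_px': (256.6, 158.4, 12.0), 'hole': array([51.49,  0.45]), 'hole_d': array([11.7, 12.7]), 'ymid': np.float64(0.62), 'w': np.float64(44.4), 'slopes_deg': [np.float64(-0.24), np.float64(-0.56)], 'front': np.float64(65.53), 'ztop': [np.float64(-9.8), np.float64(-9.3), np.float64(-10.1)]}
[ 0.001 -0.     0.004  0.002  0.001 -0.001 -0.002] [ 0.38  0.57 -0.9   1.95  0.57  0.9   0.97]
```

View pics/w12.png

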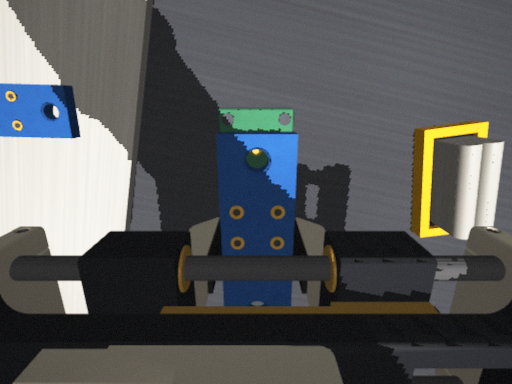

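View pics/crop6.png

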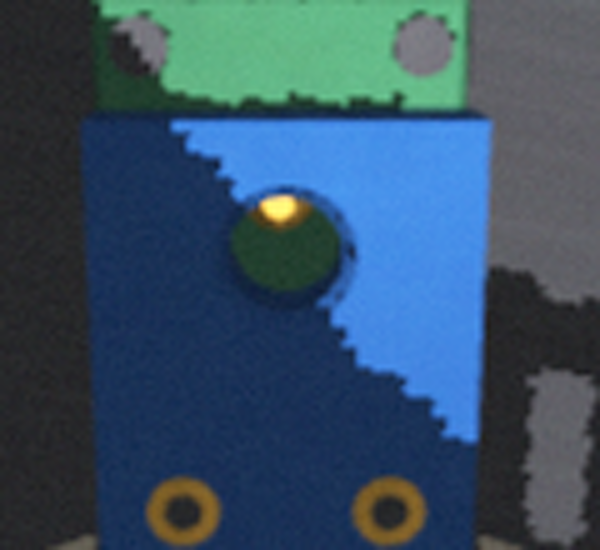

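Call:
{"op": "move_arm", "data": {"rows": [[[0,0,0],[0,-0.4,4],0.4],[[0,0,0],[0,-0.4,8],0.4],[[0,0,0],[0,-0.4,12],0.4],[[0,0,0],[0,-0.4,16],0.4],[[0,0,0],[0,-0.4,20],0.4],[[0,0,0],[0,-0.4,24],0.4],[[0,0,0],[0,-0.4,24],0.4]]}}

```text
time: 16.3
tcp_pos: [0.5025, 0.0821, 0.0718]
tcp_rot: [3.142, -0.001, -2.925]
force: [0.1, 0.5, -1.9]
grip_width: 0.0436
```

```bash
python3 - <<'E'
from h import *
a=load('w11');b=load('w12')
print(a['mount'].round(4),b['mount'].round(4),a['cx'],b['cx'])
c,s=snap('wrist','w13');go(502.2,82.6,24,192.4);print(s['force'],s['torque'])
a=c['image'][110:220,200:320];cv2.imwrite('pics/crop7.png',cv2.resize(a,None,fx=5,fy=5,interpolation=cv2.INTER_CUBIC))
E
```

```text
[[ 2.000e-04  9.569e-01  2.903e-01  7.950e-02]
 [ 1.000e+00 -3.000e-04  4.000e-04 -1.000e-03]
 [ 5.000e-04  2.903e-01 -9.569e-01 -1.579e-01]
 [ 0.000e+00  0.000e+00  0.000e+00  1.000e+00]] [[ 2.000e-04  9.567e-01  2.909e-01  8.000e-02]
 [ 1.000e+00  2.000e-04 -1.200e-03  5.000e-04]
 [-1.200e-03  2.909e-01 -9.567e-01 -1.579e-01]
 [ 0.000e+00  0.000e+00  0.000e+00  1.000e+00]] 256.94913256789954 256.94913256789954
at [502.7  82.3  72.2] psi -167.59 t 16.4 rot [ 0.01 -0.06  0.01] shift [ 0.3  0.4 48.2] rows>= 1.2
[ 0.08918029  0.48638482 -1.88601481] [ 0.07199342 -0.14885758  0.01391377]
```

View pics/crop7.png

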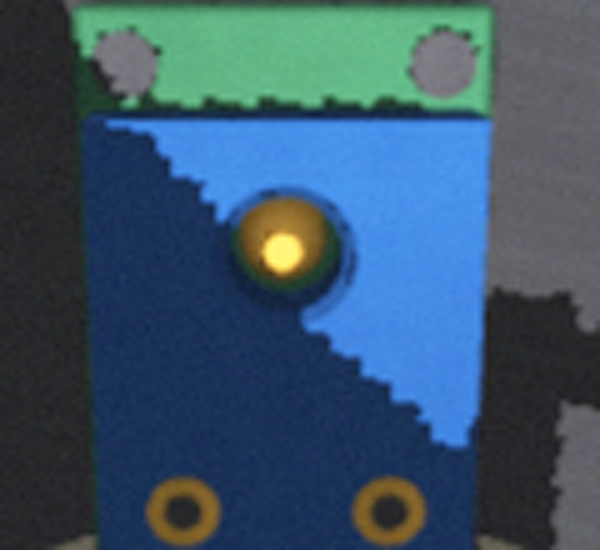

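Call:
{"op": "move_arm", "data": {"rows": [[[0,0,0],[0,0,8],0.4],[[0,0,0],[0,0,16],0.4],[[0,0,0],[0,0,24],0.4],[[0,0,0],[0,0,32],0.4],[[0,0,0],[0,0,38],0.4],[[0,0,0],[0,0,43],0.4],[[0,0,0],[0,0,47],0.4],[[0,0,0],[0,0,47],0.4],[[0,0,0],[0,0,47],0.4]]}}

```text
time: 17.1
tcp_pos: [0.5028, 0.0823, 0.0255]
tcp_rot: [3.142, -0.001, -2.925]
force: [0.4, -1.0, -2.0]
grip_width: 0.0436
```

Call:
{"op": "move_arm", "data": {"rows": [[[0,0,0],[0,0,1.5],0.4],[[0,0,0],[0,0,3],0.4],[[0,0,0],[0,0,3],0.4],[[0,0,0],[0,0,3],0.6],[[0,0,0],[0,0,3],0.6],[[0,0,0],[0,0,3],0.6],[[0,0,0],[0,0,3],0.6],[[0,0,0],[0,0,-15],0.6],[[0,0,0],[0,0,-50],0.6],[[0,0,0],[0,0,-85],0.7],[[0,0,0],[0,0,-120],0.7],[[0,0,0],[0,0,-120],0.7]]}}

```text
time: 18.1
tcp_pos: [0.506, 0.0843, 0.1518]
tcp_rot: [3.141, 0.009, -2.925]
force: [1.0, 0.6, -0.1]
grip_width: 0.0639
```

```bash
python3 - <<'E'
from h import *
look('w14',.032);c,s=snap('top','t2')
for k in blobs(c,'blue',200):print(k[:,0].mean(0),fit(c,k,.015))
go(480+60*np.cos(np.radians(-79)),-155+60*np.sin(np.radians(-79)),140,101)
E
```

```text
blue px [255. 177.] xy 502.0 82.6 wh 129.0 43.9 yaw 12.4
blue px [ 52. 105.] xy 473.2 -128.8 wh 107.5 40.5 yaw 101.0
vel 0.098 q [ 0.43  0.51 -0.96  1.89  0.5   0.99  1.04]
[ 18.93236715 319.5410628 ] (185, 653, 149, 92, 0.2)
[374.54237288 223.55084746] (447, -314, 129, 42, 78.7)
[383.28205128 171.05982906] (596, -345, 129, 40, -89.8)
[256.22379603   9.26156752] (1086, 13, 1533, 65, -89.6)
at [504.   82.4 147.1] psi -167.63 t 18.2 rot [ 0.12  0.18 91.37] shift [  75.8 -286.7    7.1] rows>= 12.8
```

View pics/w14.png

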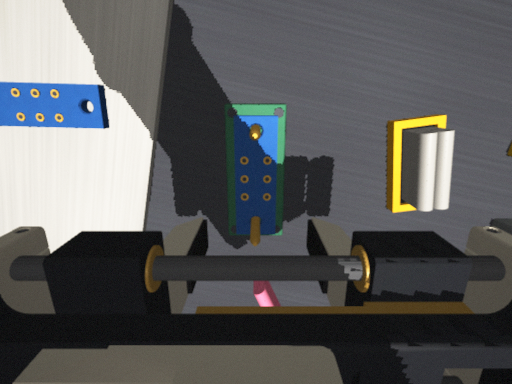

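View pics/t2.png

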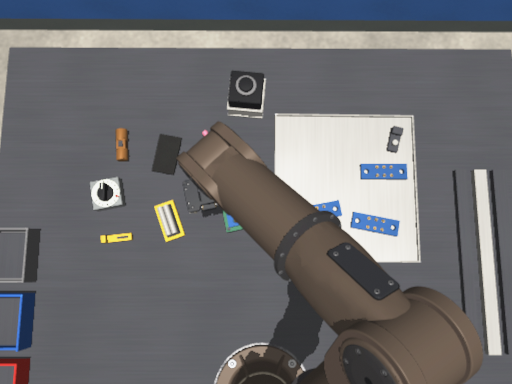

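Call:
{"op": "move_arm", "data": {"rows": [[[0,0,91.4],[76,-287,7],0.7],[[0,0,91.4],[76,-287,7],0.7],[[0,0,91.4],[76,-287,7],0.7],[[0,0,91.4],[76,-287,7],0.7],[[0,0,91.4],[76,-287,7],0.7],[[0,0,91.4],[76,-287,7],0.7],[[0,0,91.4],[76,-287,7],0.7],[[0,0,91.4],[76,-287,7],0.7],[[0,0,91.4],[76,-287,7],0.7],[[0,0,91.4],[76,-287,7],0.7],[[0,0,91.4],[76,-287,7],0.7],[[0,0,91.4],[76,-287,7],0.7]]}}

```text
time: 19.2
tcp_pos: [0.4894, -0.2144, 0.1373]
tcp_rot: [-3.14, -0.001, 1.851]
force: [0.7, 1.1, -0.0]
grip_width: 0.0641
```

Call:
{"op": "move_arm", "data": {"rows": [[[0,0,5.5],[0,0,0],0.7],[[0,0,5.5],[0,0,0],0.7],[[0,0,5.5],[0,0,0],0.7],[[0,0,5.5],[0,0,0],0.7],[[0,0,5.5],[0,0,0],0.7]]}}

```text
time: 19.62
tcp_pos: [0.4902, -0.2143, 0.1383]
tcp_rot: [-3.141, -0.0, 1.764]
force: [-1.0, 0.3, 0.2]
grip_width: 0.0645
```

```bash
python3 - <<'E'
from h import *
look('w15');look('w15b');go(480,-156,32,101)
E
```

```text
blue px [218. 228.] xy 452.0 -281.8 wh 65.1 42.7 yaw 79.4
blue px [259. 118.] xy 478.7 -154.2 wh 128.0 43.7 yaw 100.7
vel 0.007 q [ 0.71  0.44 -0.53  1.87  0.28  0.91  0.24]
blue px [218. 228.] xy 452.0 -281.7 wh 65.6 42.9 yaw 79.3
blue px [258. 118.] xy 478.7 -154.3 wh 128.0 43.4 yaw 100.7
vel 0.008 q [ 0.71  0.44 -0.53  1.87  0.28  0.91  0.24]
at [ 490.3 -214.4  138.5] psi 101.03 t 19.7 rot [-0.02 -0.01  0.03] shift [ 59.3   1.1 106.5] rows>= 2.9
```

View pics/w15b.png

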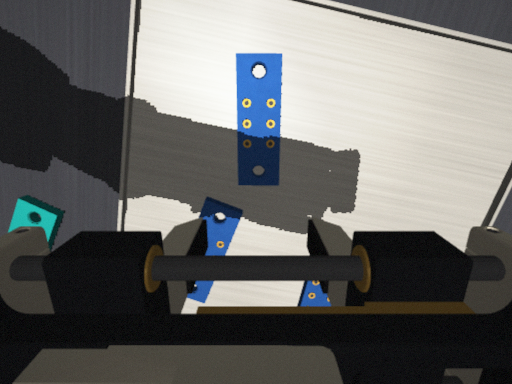

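Call:
{"op": "move_arm", "data": {"rows": [[[0,0,0.2],[35,0.2,30],0.7],[[0,0,0.2],[60.9,0.2,60],0.7],[[0,0,0.2],[60.9,0.2,90],0.7],[[0,0,0.2],[60.9,0.2,106.5],0.7],[[0,0,0.2],[60.9,0.2,106.5],0.7],[[0,0,0.2],[60.9,0.2,106.5],0.7],[[0,0,0.2],[60.9,0.2,106.5],0.7],[[0,0,0.2],[60.9,0.2,106.5],0.7],[[0,0,0.2],[60.9,0.2,106.5],0.7]]}}

```text
time: 20.47
tcp_pos: [0.48, -0.1551, 0.0335]
tcp_rot: [3.14, 0.001, 1.758]
force: [1.2, 0.7, 0.2]
grip_width: 0.0644
```

```bash
python3 - <<'E'
from h import *
c,s=snap('wrist','w16');go(478.8,-154.6,5,100.8)
a=c['image'][100:220,190:330];cv2.imwrite('pics/crop8.png',cv2.resize(a,None,fx=4,fy=4))
E
```

```text
at [ 479.8 -155.1   33.3] psi 100.72 t 20.5 rot [ 0.1   0.06 -0.08] shift [ 0.7 -1.  28.3] rows>= 0.7
```

View pics/crop8.png

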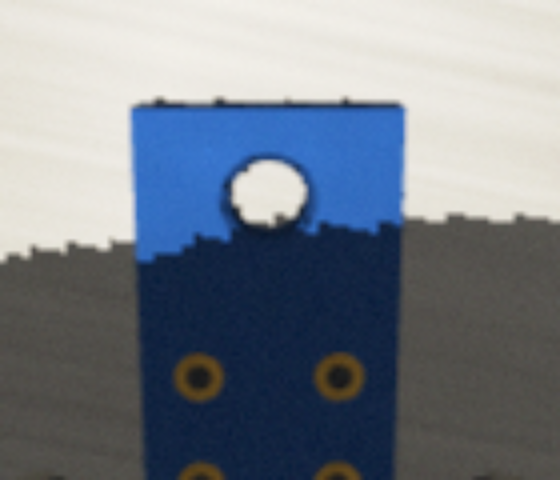

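Call:
{"op": "move_arm", "data": {"rows": [[[0,0,0],[0.4,-0.5,14],0.7],[[0,0,0],[0.4,-0.5,23],0.7],[[0,0,0],[0.4,-0.5,27],0.7],[[0,0,0],[0.4,-0.5,27],0.7],[[0,0,0],[0.4,-0.5,27],0.4],[[0,0,0],[0.4,-0.5,27],0.4],[[0,0,0],[0.4,-0.5,27],0.4],[[0,0,0],[0.4,-0.5,27],0.4],[[0,0,0],[0.4,-0.5,27],0.4],[[0,0,0],[0.4,-0.5,27],0.4],[[0,0,0],[0.4,-0.5,27],0.4],[[0,0,0],[0.4,-0.5,27],0.4]]}}

```text
time: 21.52
tcp_pos: [0.4788, -0.1543, 0.0056]
tcp_rot: [3.141, 0.0, 1.759]
force: [-0.1, 0.4, 6.1]
grip_width: 0.0436
```

Call:
{"op": "move_arm", "data": {"rows": [[[0,0,0],[0,0,-2],0.4],[[0,0,0],[0,0,-10],0.4],[[0,0,0],[0,0,-40],0.4],[[0,0,0],[0,0,-80],0.4],[[0,0,0],[0,0,-115],0.4],[[0,0,0],[0,0,-135],0.4],[[0,0,0],[0,0,-137],0.4],[[0,0,0],[0,0,-137],0.4],[[0,0,0],[0,0,-137],0.4]]}}

```text
time: 22.27
tcp_pos: [0.4775, -0.1543, 0.1414]
tcp_rot: [-3.14, -0.0, 1.758]
force: [-0.2, -0.5, -1.8]
grip_width: 0.0434
```

```bash
python3 - <<'E'
from h import *
c,s=snap('wrist','w17');go(502.2,82.5,140,192.4);held(c)
E
```

```text
at [ 477.2 -154.2  140.9] psi 100.75 t 22.3 rot [-6.000e-02 -1.500e-01 -9.165e+01] shift [227.9  68.7   0.9] rows>= 12.8
{'hole_px': (256.6, 157.6, 11.9), 'hole': array([51.46, -1.28]), 'hole_d': array([11.7, 12.7]), 'ymid': np.float64(-1.22), 'w': np.float64(43.4), 'slopes_deg': [np.float64(-1.25), np.float64(0.63)], 'front': np.float64(65.59), 'ztop': [np.float64(-9.9), np.float64(-9.9), np.float64(-8.4)]}
```

Call:
{"op": "move_arm", "data": {"rows": [[[0,0,-85],[215,63,0],0.4],[[0,0,-85],[215,63,0],0.4],[[0,0,-85],[215,63,0],0.4],[[0,0,-85],[215,63,0],0.4],[[0,0,-85],[215,63,0],0.4],[[0,0,-85],[215,63,0],0.4],[[0,0,-85],[215,63,0],0.4],[[0,0,-85],[215,63,0],0.4],[[0,0,-85],[215,63,0],0.4],[[0,0,-85],[215,63,0],0.4],[[0,0,-85],[215,63,0],0.4],[[0,0,-85],[215,63,0],0.4]]}}

```text
time: 23.32
tcp_pos: [0.4991, 0.0686, 0.1405]
tcp_rot: [3.141, -0.003, -3.034]
force: [-0.2, -0.1, -2.4]
grip_width: 0.0435
```

```bash
python3 - <<'E'
from h import *
go(502.9,82.3,98,192.4)
E
```

```text
at [499.1  68.6 140.5] psi -173.85 t 23.3 rot [ 0.04 -0.18 -6.25] shift [-5.3 13.2 42.5] rows>= 1.1
```

Call:
{"op": "move_arm", "data": {"rows": [[[0,0,-6.25],[-5.3,13.2,15],0.4],[[0,0,-6.25],[-5.3,13.2,30],0.4],[[0,0,-6.25],[-5.3,13.2,42],0.4],[[0,0,-6.25],[-5.3,13.2,42],0.4],[[0,0,-6.25],[-5.3,13.2,42],0.4],[[0,0,-6.25],[-5.3,13.2,42],0.4],[[0,0,-6.25],[-5.3,13.2,42],0.4],[[0,0,-6.25],[-5.3,13.2,42],0.4],[[0,0,-6.25],[-5.3,13.2,42],0.4]]}}

```text
time: 24.07
tcp_pos: [0.5045, 0.0824, 0.1008]
tcp_rot: [-3.141, 0.001, -2.932]
force: [0.3, 0.6, -1.8]
grip_width: 0.0436
```

```bash
cat >> h.py <<'E'
def align(tag):
    c,s=snap('wrist',tag);go(502.9,82.3,98,192.4,s);o=held(c)
    m=c['mount'];f=foc(c)
    # expected shift of the hole axis from plate top to pin tip (z=84)
    def pr(x,z):
        q=(np.array([x,0,z])/1000-np.array([m[0,3],0,m[2,3]]))@m[:3,:3];return c['cy']-f*q[1]/-q[2],-q[2]
    zt=1000*s['tcp_pos'][2]-84;r0,_=pr(50,-10);r1,d=pr(50,zt);print('expect tip px',o['hole_px'][0],round(o['hole_px'][1]+r1-r0,1),'mm/px',round(1000*d/f,2),'vel',np.abs(s['joint_vel']).max().round(3))
    hsv=cv2.cvtColor(c['image'],cv2.COLOR_BGR2HSV);b=cv2.inRange(hsv,np.array((10,100,150)),np.array((32,255,255)));u,v=map(int,o['hole_px'][:2])
    b2=np.zeros_like(b);b2[v-20:v+14,u-13:u+14]=b[v-20:v+14,u-13:u+14];k=np.argwhere(b2);print('tip px',k[:,::-1].mean(0).round(1) if len(k) else None,len(k))
    a=c['image'][110:220,200:320];cv2.imwrite(f'pics/{tag}c.png',cv2.resize(a,None,fx=5,fy=5,interpolation=cv2.INTER_CUBIC))
E
python3 - <<'E'
from h import *
align('w18')
E
```

```text
at [504.5  82.4 100.8] psi -168.02 t 24.1 rot [-0.02  0.05 -0.42] shift [1.6 0.3 2.8] rows>= 0.1
{'hole_px': (236.4, 210.5, 8.6), 'hole': array([ 20.72, -11.33]), 'hole_d': array([ 9.4, 10. ]), 'ymid': np.float64(0.65), 'w': np.float64(44.0), 'slopes_deg': [np.float64(-0.1), np.float64(-0.87)], 'front': np.float64(71.27), 'ztop': [np.float64(-9.8), np.float64(-9.2), np.float64(-8.5)]}
expect tip px 236.4 202.3 mm/px 0.65 vel 0.003
tip px None 0
```

View pics/w18c.png

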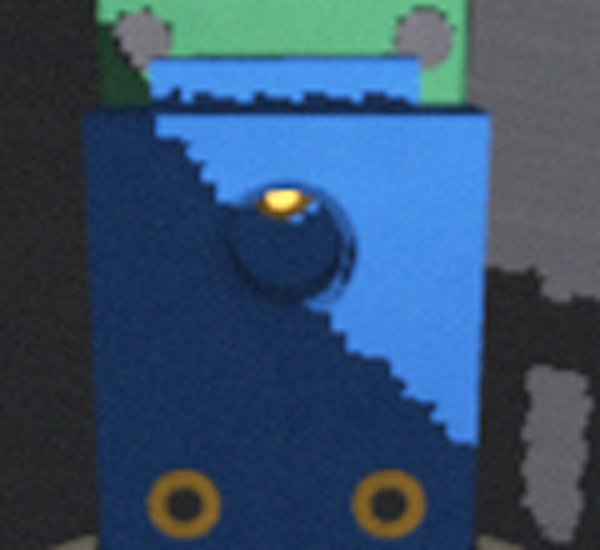

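Call:
{"op": "move_arm", "data": {"rows": [[[0,0,-0.4],[0.3,0.1,5],0.4],[[0,0,-0.4],[0.3,0.1,10],0.4],[[0,0,-0.4],[0.3,0.1,14],0.4],[[0,0,-0.4],[0.3,0.1,18],0.4],[[0,0,-0.4],[0.3,0.1,22],0.4],[[0,0,-0.4],[0.3,0.1,26],0.4],[[0,0,-0.4],[0.3,0.1,28],0.4],[[0,0,-0.4],[0.3,0.1,28],0.4]]}}

```text
time: 24.78
tcp_pos: [0.5035, 0.0824, 0.0716]
tcp_rot: [3.142, -0.001, -2.925]
force: [-1.0, -1.4, -2.7]
grip_width: 0.0437
```

```bash
python3 - <<'E'
from h import *
align('w19')
print(bot.sense()['force'],bot.sense()['torque'])
E
```

```text
at [503.5  82.4  71.6] psi -167.59 t 24.8 rot [ 0.   -0.06  0.01] shift [  0.7   0.1 -26.4] rows>= 0.6
{'hole_px': (256.4, 155.8, 10.1), 'hole': array([52.93,  0.33]), 'hole_d': array([10., 11.]), 'ymid': np.float64(0.84), 'w': np.float64(43.8), 'slopes_deg': [np.float64(-0.12), np.float64(-0.54)], 'front': np.float64(69.19), 'ztop': [np.float64(-9.6), np.float64(-9.7), np.float64(-9.6)]}
expect tip px 256.4 156.7 mm/px 0.55 vel 0.011
tip px [256.1 156.6] 89
[-1.91561566 -1.04143353 -3.22042054] [-0.08021058  0.11721754 -0.01611957]
```

View pics/w19c.png

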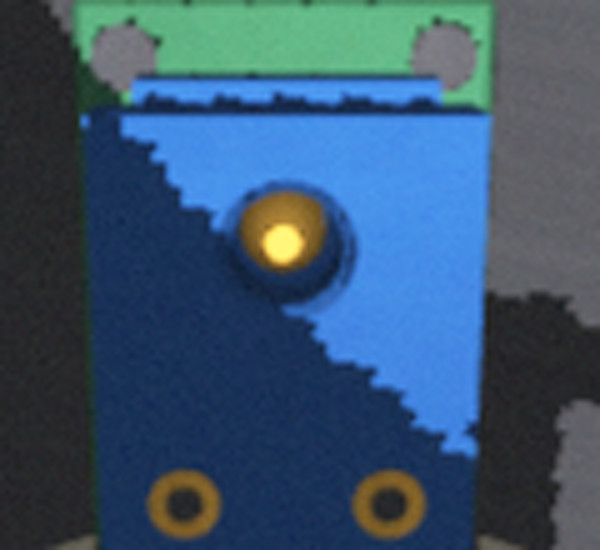

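Call:
{"op": "move_arm", "data": {"rows": [[[0,0,0],[0.8,0,2],0.4],[[0,0,0],[0.8,0,8],0.4],[[0,0,0],[0.8,0,14],0.4],[[0,0,0],[0.8,0,20],0.4],[[0,0,0],[0.8,0,26],0.4],[[0,0,0],[0.8,0,30],0.4],[[0,0,0],[0.8,0,33],0.4],[[0,0,0],[0.8,0,33],0.4],[[0,0,0],[0.8,0,33],0.4]]}}

```text
time: 25.58
tcp_pos: [0.5031, 0.0824, 0.0391]
tcp_rot: [3.141, -0.0, -2.925]
force: [0.1, -0.4, -2.6]
grip_width: 0.0433
```

Call:
{"op": "move_arm", "data": {"rows": [[[0,0,0],[0,0,2],0.4],[[0,0,0],[0,0,4],0.4],[[0,0,0],[0,0,4],0.4],[[0,0,0],[0,0,4],0.6],[[0,0,0],[0,0,4],0.6],[[0,0,0],[0,0,4],0.6],[[0,0,0],[0,0,4],0.6],[[0,0,0],[0,0,-15],0.6],[[0,0,0],[0,0,-50],0.6],[[0,0,0],[0,0,-85],0.7],[[0,0,0],[0,0,-110],0.7],[[0,0,0],[0,0,-110],0.7]]}}

```text
time: 26.58
tcp_pos: [0.5056, 0.0839, 0.1542]
tcp_rot: [-3.142, 0.007, -2.925]
force: [0.4, 1.1, -0.2]
grip_width: 0.0643
```

```bash
python3 - <<'E'
from h import *
look('w20',.044);c,s=snap('top','t3')
for k in blobs(c,'blue',200):print(k[:,0].mean(0),fit(c,k,.015))
a=np.radians(78.7);go(447-60*np.cos(a),-314-60*np.sin(a),140,78.7)
E
```

```text
blue px [256. 180.] xy 502.1 82.8 wh 129.6 43.6 yaw 12.4
vel 0.073 q [ 0.45  0.52 -0.99  1.89  0.51  1.01  1.02]
[ 18.93719807 319.5410628 ] (185, 653, 149, 92, 0.1)
[374.55084746 223.55084746] (447, -314, 129, 42, 78.7)
[383.28205128 171.05982906] (596, -345, 129, 40, -89.8)
[256.22379603   9.25967894] (1086, 13, 1533, 65, -89.6)
at [503.8  82.3 150.2] psi -167.63 t 26.7 rot [1.1000e-01 1.2000e-01 1.1367e+02] shift [ 164.5 -429.9   10.1] rows>= 15.9
```

View pics/w20.png

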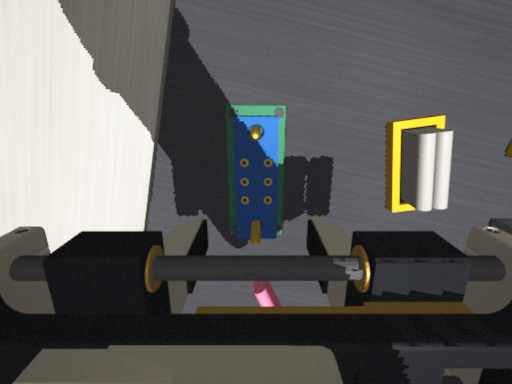

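Call:
{"op": "move_arm", "data": {"rows": [[[0,0,80],[118,-309,10],0.7],[[0,0,80],[118,-309,10],0.7],[[0,0,80],[118,-309,10],0.7],[[0,0,80],[118,-309,10],0.7],[[0,0,80],[118,-309,10],0.7],[[0,0,80],[118,-309,10],0.7],[[0,0,80],[118,-309,10],0.7],[[0,0,80],[118,-309,10],0.7],[[0,0,80],[118,-309,10],0.7],[[0,0,80],[118,-309,10],0.7],[[0,0,80],[118,-309,10],0.7],[[0,0,80],[118,-309,10],0.7]]}}

```text
time: 27.68
tcp_pos: [0.4534, -0.2449, 0.1381]
tcp_rot: [-3.14, -0.001, 1.955]
force: [-0.1, -0.1, 0.0]
grip_width: 0.0646
```

```bash
python3 - <<'E'
from h import *
a=np.radians(78.7);go(447-60*np.cos(a),-314-60*np.sin(a),140,78.7)
E
```

```text
at [ 453.4 -244.9  138.1] psi 112.03 t 27.7 rot [-0.1  -0.05 33.33] shift [-111.8  -64.8   -2. ] rows>= 4.7
```

Call:
{"op": "move_arm", "data": {"rows": [[[0,0,33.3],[-112,-65,-2],0.7],[[0,0,33.3],[-112,-65,-2],0.7],[[0,0,33.3],[-112,-65,-2],0.7],[[0,0,33.3],[-112,-65,-2],0.7],[[0,0,33.3],[-112,-65,-2],0.7],[[0,0,33.3],[-112,-65,-2],0.7],[[0,0,33.3],[-112,-65,-2],0.7],[[0,0,33.3],[-112,-65,-2],0.7],[[0,0,33.3],[-112,-65,-2],0.7]]}}

```text
time: 28.43
tcp_pos: [0.437, -0.3724, 0.141]
tcp_rot: [-3.141, -0.0, 1.385]
force: [0.4, -0.6, -0.3]
grip_width: 0.0644
```

```bash
python3 - <<'E'
from h import *
look('w21');look('w21b');go(447,-314,32,78.7)
E
```

```text
blue px [404. 123.] xy 592.3 -344.2 wh 128.6 47.4 yaw 89.9
blue px [256. 119.] xy 445.9 -313.6 wh 128.7 43.4 yaw 78.2
vel 0.013 q [ 0.93  0.48 -0.44  1.77  0.24  0.94  0.2 ]
blue px [404. 122.] xy 594.0 -344.1 wh 128.7 44.2 yaw 89.8
blue px [256. 119.] xy 445.8 -313.6 wh 129.2 43.3 yaw 78.6
vel 0.008 q [ 0.93  0.48 -0.44  1.77  0.24  0.94  0.2 ]
at [ 437.  -372.7  141.2] psi 79.25 t 28.5 rot [-0.01 -0.01  0.55] shift [ 59.5  -1.1 109.2] rows>= 3.0
```

View pics/w21b.png

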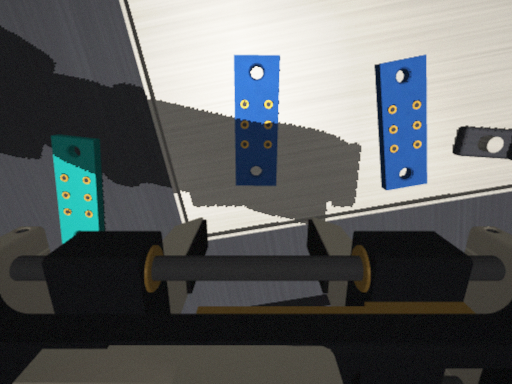

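Call:
{"op": "move_arm", "data": {"rows": [[[0,0,0.7],[35,-2,30],0.7],[[0,0,0.7],[59.7,-2.3,60],0.7],[[0,0,0.7],[59.7,-2.3,90],0.7],[[0,0,0.7],[59.7,-2.3,109],0.7],[[0,0,0.7],[59.7,-2.3,109],0.7],[[0,0,0.7],[59.7,-2.3,109],0.7],[[0,0,0.7],[59.7,-2.3,109],0.7],[[0,0,0.7],[59.7,-2.3,109],0.7],[[0,0,0.7],[59.7,-2.3,109],0.7]]}}

```text
time: 29.28
tcp_pos: [0.4467, -0.315, 0.0337]
tcp_rot: [3.139, 0.001, 1.368]
force: [0.3, 0.8, -0.6]
grip_width: 0.0644
```

```bash
python3 - <<'E'
from h import *
c,s=snap('wrist','w22');go(445.9,-313.6,5,78.5)
a=c['image'][100:220,190:330];cv2.imwrite('pics/crop9.png',cv2.resize(a,None,fx=4,fy=4))
E
```

```text
at [ 446.5 -314.8   33.5] psi 78.38 t 29.3 rot [ 0.12  0.05 -0.12] shift [ 1.1 -0.9 28.5] rows>= 0.7
```

View pics/crop9.png

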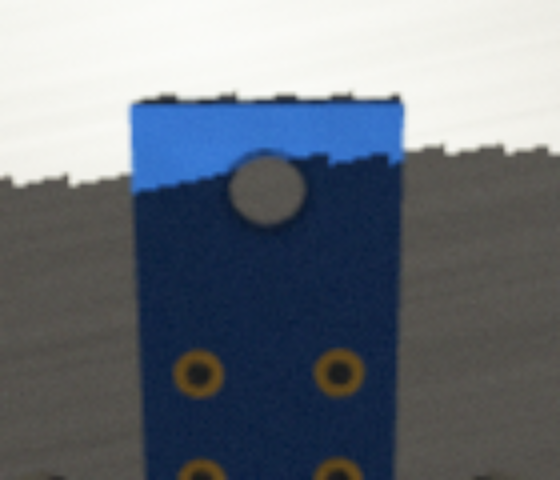

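Call:
{"op": "move_arm", "data": {"rows": [[[0,0,0],[0.8,-0.5,14],0.7],[[0,0,0],[0.8,-0.5,23],0.7],[[0,0,0],[0.8,-0.5,27.3],0.7],[[0,0,0],[0.8,-0.5,27.3],0.7],[[0,0,0],[0.8,-0.5,27.3],0.4],[[0,0,0],[0.8,-0.5,27.3],0.4],[[0,0,0],[0.8,-0.5,27.3],0.4],[[0,0,0],[0.8,-0.5,27.3],0.4],[[0,0,0],[0.8,-0.5,27.3],0.4],[[0,0,0],[0.8,-0.5,27.3],0.4],[[0,0,0],[0.8,-0.5,27.3],0.4],[[0,0,0],[0.8,-0.5,27.3],0.4]]}}

```text
time: 30.33
tcp_pos: [0.4459, -0.3134, 0.0053]
tcp_rot: [3.141, 0.0, 1.368]
force: [-0.6, -0.3, 6.0]
grip_width: 0.0436
```

Call:
{"op": "move_arm", "data": {"rows": [[[0,0,0],[0,0,-2],0.4],[[0,0,0],[0,0,-10],0.4],[[0,0,0],[0,0,-40],0.4],[[0,0,0],[0,0,-80],0.4],[[0,0,0],[0,0,-115],0.4],[[0,0,0],[0,0,-135],0.4],[[0,0,0],[0,0,-137],0.4],[[0,0,0],[0,0,-137],0.4],[[0,0,0],[0,0,-137],0.4]]}}

```text
time: 31.08
tcp_pos: [0.4446, -0.313, 0.141]
tcp_rot: [-3.14, -0.0, 1.368]
force: [-0.2, 0.6, -2.2]
grip_width: 0.0436
```

```bash
python3 - <<'E'
from h import *
c,s=snap('wrist','w23');go(502.9,82.3,140,192.4);held(c)
E
```

```text
at [ 444.3 -312.8  140.5] psi 78.4 t 31.1 rot [-5.00e-02 -1.70e-01 -1.14e+02] shift [398.8 -22.1   0.8] rows>= 15.9
{'hole_px': (256.5, 156.8, 11.9), 'hole': array([51.42, -1.47]), 'hole_d': array([11.7, 12.7]), 'ymid': np.float64(-1.5), 'w': np.float64(43.3), 'slopes_deg': [np.float64(-0.22), np.float64(-0.35)], 'front': np.float64(65.65), 'ztop': [np.float64(-9.8), np.float64(-10.0), np.float64(-8.4)]}
```

Call:
{"op": "move_arm", "data": {"rows": [[[0,0,-80],[280,-16,0],0.4],[[0,0,-80],[280,-16,0],0.4],[[0,0,-80],[280,-16,0],0.4],[[0,0,-80],[280,-16,0],0.4],[[0,0,-80],[280,-16,0],0.4],[[0,0,-80],[280,-16,0],0.4],[[0,0,-80],[280,-16,0],0.4],[[0,0,-80],[280,-16,0],0.4],[[0,0,-80],[280,-16,0],0.4],[[0,0,-80],[280,-16,0],0.4],[[0,0,-80],[280,-16,0],0.4],[[0,0,-80],[280,-16,0],0.4]]}}

```text
time: 32.13
tcp_pos: [0.485, -0.0357, 0.1403]
tcp_rot: [-3.141, -0.003, 2.771]
force: [0.7, 0.8, -2.3]
grip_width: 0.0436
```

```bash
python3 - <<'E'
from h import *
go(503.4,82.4,140,192.4)
E
```

```text
at [485.  -35.7 140.3] psi 158.78 t 32.1 rot [  0.04  -0.18 -33.62] shift [ 25.6 116.7   0.4] rows>= 4.7
```

Call:
{"op": "move_arm", "data": {"rows": [[[0,0,-33.6],[25.6,116.7,0],0.4],[[0,0,-33.6],[25.6,116.7,0],0.4],[[0,0,-33.6],[25.6,116.7,0],0.4],[[0,0,-33.6],[25.6,116.7,0],0.4],[[0,0,-33.6],[25.6,116.7,15],0.4],[[0,0,-33.6],[25.6,116.7,30],0.4],[[0,0,-33.6],[25.6,116.7,42],0.4],[[0,0,-33.6],[25.6,116.7,42],0.4],[[0,0,-33.6],[25.6,116.7,42],0.4],[[0,0,-33.6],[25.6,116.7,42],0.4],[[0,0,-33.6],[25.6,116.7,42],0.4],[[0,0,-33.6],[25.6,116.7,42],0.4]]}}

```text
time: 33.13
tcp_pos: [0.5058, 0.0823, 0.1006]
tcp_rot: [-3.141, 0.001, -2.933]
force: [-0.3, 0.8, -1.5]
grip_width: 0.0438
```

```bash
python3 - <<'E'
from h import *
align('w24');go(503.4,82.4,72,192.4)
E
```

```text
at [505.8  82.3 100.6] psi -168.04 t 33.1 rot [-0.01  0.07 -0.44] shift [2.8 0.6 2.6] rows>= 0.1
{'hole_px': (236.3, 210.1, 8.6), 'hole': array([ 20.94, -11.4 ]), 'hole_d': array([10., 10.]), 'ymid': np.float64(0.54), 'w': np.float64(44.1), 'slopes_deg': [np.float64(-0.43), np.float64(-0.78)], 'front': np.float64(72.3), 'ztop': [np.float64(-9.2), np.float64(-9.6), np.float64(-10.6)]}
expect tip px 236.3 201.9 mm/px 0.65 vel 0.003
tip px None 0
at [505.7  82.2 100.5] psi -168.03 t 33.2 rot [-0.01  0.06 -0.43] shift [ 2.2  0.6 28.5] rows>= 0.7
```

View pics/w24c.png

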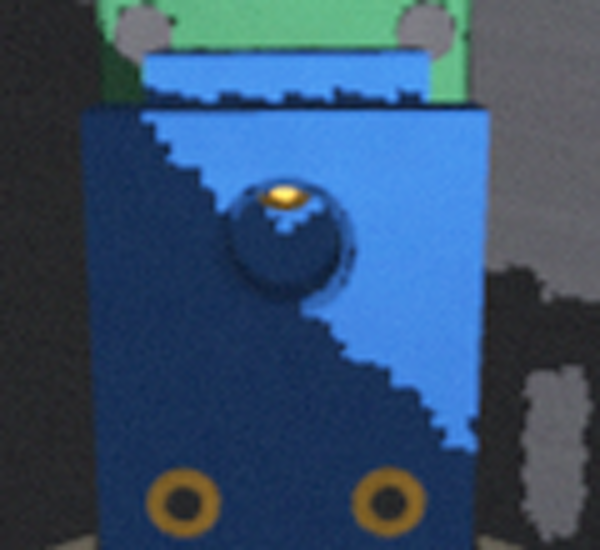

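Call:
{"op": "move_arm", "data": {"rows": [[[0,0,-0.4],[1.2,0.2,4],0.4],[[0,0,-0.4],[1.2,0.2,8],0.4],[[0,0,-0.4],[1.2,0.2,12],0.4],[[0,0,-0.4],[1.2,0.2,16],0.4],[[0,0,-0.4],[1.2,0.2,20],0.4],[[0,0,-0.4],[1.2,0.2,24],0.4],[[0,0,-0.4],[1.2,0.2,28],0.4],[[0,0,-0.4],[1.2,0.2,28],0.4]]}}

```text
time: 33.85
tcp_pos: [0.5036, 0.0819, 0.071]
tcp_rot: [-3.142, -0.001, -2.925]
force: [0.3, 0.4, -1.8]
grip_width: 0.0434
```

```bash
python3 - <<'E'
from h import *
align('w25')
print(bot.sense()['force'],bot.sense()['torque'])
E
```

```text
at [503.6  81.9  71. ] psi -167.59 t 33.9 rot [-0.   -0.07  0.01] shift [  0.6   0.5 -27. ] rows>= 0.6
{'hole_px': (256.7, 155.6, 10.2), 'hole': array([53.04,  0.53]), 'hole_d': array([10.5, 11. ]), 'ymid': np.float64(0.46), 'w': np.float64(43.6), 'slopes_deg': [np.float64(-0.81), np.float64(-0.92)], 'front': np.float64(69.19), 'ztop': [np.float64(-9.0), np.float64(-10.0), np.float64(-9.3)]}
expect tip px 256.7 156.7 mm/px 0.54 vel 0.013
tip px [256.7 156.6] 89
[ 0.73023797 -0.07088952 -1.51301843] [ 0.12258031 -0.1034572  -0.02796893]
```

View pics/w25c.png

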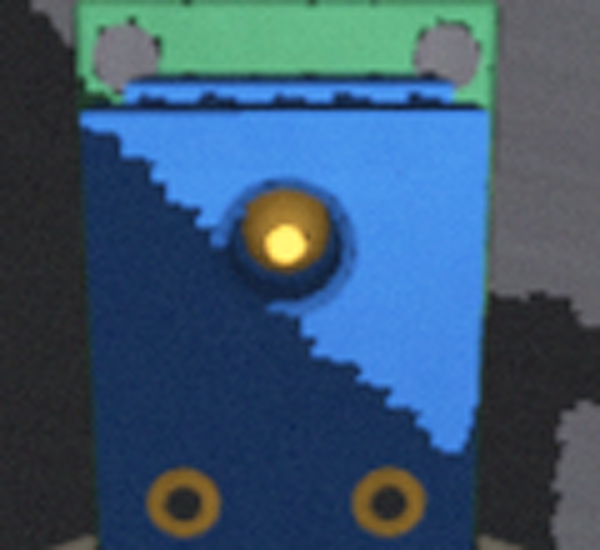

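Call:
{"op": "move_arm", "data": {"rows": [[[0,0,0],[0.3,0.3,6],0.4],[[0,0,0],[0.3,0.3,12],0.4],[[0,0,0],[0.3,0.3,17],0.4],[[0,0,0],[0.3,0.3,20],0.4],[[0,0,0],[0.3,0.3,23],0.4],[[0,0,0],[0.3,0.3,23.5],0.4],[[0,0,0],[0.3,0.3,23.5],0.4]]}}

```text
time: 34.48
tcp_pos: [0.5037, 0.0824, 0.0482]
tcp_rot: [3.142, -0.0, -2.925]
force: [-0.2, -1.2, -2.2]
grip_width: 0.0438
```

Call:
{"op": "move_arm", "data": {"rows": [[[0,0,0],[0,0,0.5],0.4],[[0,0,0],[0,0,0.5],0.6],[[0,0,0],[0,0,0.5],0.6],[[0,0,0],[0,0,0.5],0.6],[[0,0,0],[0,0,0.5],0.6],[[0,0,0],[0,0,-15],0.6],[[0,0,0],[0,0,-45],0.6],[[0,0,0],[0,0,-80],0.6],[[0,0,0],[0,0,-100],0.6],[[0,0,0],[0,0,-100],0.6]]}}

```text
time: 35.32
tcp_pos: [0.5059, 0.0838, 0.1527]
tcp_rot: [-3.142, 0.007, -2.925]
force: [-0.1, 0.5, -0.2]
grip_width: 0.055
```

```bash
python3 - <<'E'
from h import *
look('w26',.056);c,s=snap('top','t4')
for k in blobs(c,'blue',200):print(k[:,0].mean(0),fit(c,k,.015))
a=np.radians(90);go(595,-344-60,140,90)
E
```

```text
blue px [256. 183.] xy 501.9 82.8 wh 130.2 43.9 yaw 12.3
vel 0.065 q [ 0.47  0.53 -1.02  1.89  0.53  1.02  1.01]
[ 18.93719807 319.5410628 ] (185, 653, 149, 92, 0.3)
[383.28205128 171.05982906] (596, -345, 129, 40, -89.8)
[256.22379603   9.26534466] (1086, 13, 1533, 65, -89.6)
at [504.2  82.3 149. ] psi -167.62 t 35.4 rot [7.0000e-02 1.1000e-01 1.0238e+02] shift [  15.6 -494.4    9.3] rows>= 14.3
```

View pics/w26.png

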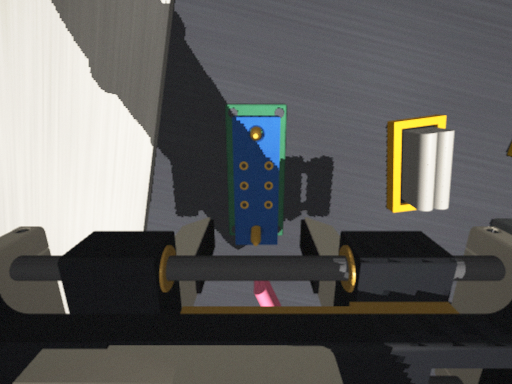

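Call:
{"op": "move_arm", "data": {"rows": [[[0,0,80],[12,-386,9],0.6],[[0,0,80],[12,-386,9],0.6],[[0,0,80],[12,-386,9],0.6],[[0,0,80],[12,-386,9],0.6],[[0,0,80],[12,-386,9],0.6],[[0,0,80],[12,-386,9],0.6],[[0,0,80],[12,-386,9],0.6],[[0,0,80],[12,-386,9],0.6],[[0,0,80],[12,-386,9],0.6],[[0,0,80],[12,-386,9],0.6],[[0,0,80],[12,-386,9],0.6],[[0,0,80],[12,-386,9],0.6]]}}

```text
time: 36.42
tcp_pos: [0.574, -0.2983, 0.1375]
tcp_rot: [-3.139, -0.001, 1.954]
force: [0.4, 0.9, -1.2]
grip_width: 0.055
```

```bash
python3 - <<'E'
from h import *
go(595,-344-60,140,90)
E
```

```text
at [ 574.  -298.3  137.5] psi 111.93 t 36.4 rot [-0.14 -0.06 21.93] shift [-105.9  -20.    -2.6] rows>= 3.1
```

Call:
{"op": "move_arm", "data": {"rows": [[[0,0,21.9],[-106,-20,-2.6],0.6],[[0,0,21.9],[-106,-20,-2.6],0.6],[[0,0,21.9],[-106,-20,-2.6],0.6],[[0,0,21.9],[-106,-20,-2.6],0.6],[[0,0,21.9],[-106,-20,-2.6],0.6],[[0,0,21.9],[-106,-20,-2.6],0.6],[[0,0,21.9],[-106,-20,-2.6],0.6],[[0,0,21.9],[-106,-20,-2.6],0.6]]}}

```text
time: 37.08
tcp_pos: [0.5971, -0.401, 0.1419]
tcp_rot: [-3.141, -0.001, 1.583]
force: [-0.5, -0.3, 0.3]
grip_width: 0.0549
```

```bash
python3 - <<'E'
from h import *
look('w27');look('w27b');go(595,-344.5,32,90)
E
```

```text
blue px [257. 122.] xy 595.0 -344.3 wh 129.0 43.1 yaw 89.5
vel 0.008 q [ 0.78  0.7  -0.46  1.38  0.33  1.14  0.29]
blue px [257. 122.] xy 595.0 -344.3 wh 128.9 43.0 yaw 89.4
vel 0.008 q [ 0.78  0.7  -0.46  1.38  0.33  1.14  0.29]
at [ 597.  -401.7  142.2] psi 90.64 t 37.2 rot [-0.   -0.01  0.64] shift [ 57.2  -1.4 110.2] rows>= 3.0
```

View pics/w27b.png

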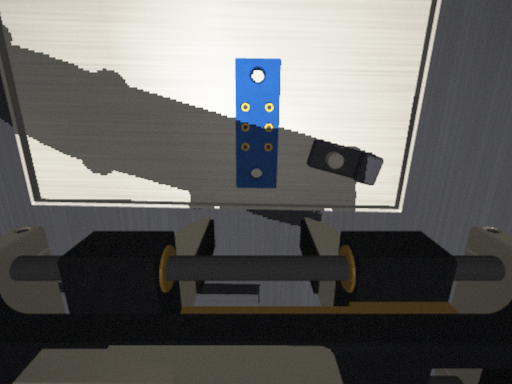

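Call:
{"op": "move_arm", "data": {"rows": [[[0,0,1.1],[35,-1,30],0.6],[[0,0,1.1],[57.5,-1.4,60],0.6],[[0,0,1.1],[57.5,-1.4,90],0.6],[[0,0,1.1],[57.5,-1.4,109],0.6],[[0,0,1.1],[57.5,-1.4,109],0.6],[[0,0,1.1],[57.5,-1.4,109],0.6],[[0,0,1.1],[57.5,-1.4,109],0.6],[[0,0,1.1],[57.5,-1.4,109],0.6],[[0,0,1.1],[57.5,-1.4,109],0.6]]}}

```text
time: 37.93
tcp_pos: [0.596, -0.3461, 0.0349]
tcp_rot: [3.139, 0.001, 1.56]
force: [0.2, -0.0, -0.7]
grip_width: 0.0556
```

```bash
python3 - <<'E'
from h import *
c,s=snap('wrist','w28');go(595,-344.3,5,89.5)
E
```

```text
at [ 595.7 -345.9   34.6] psi 89.38 t 38.0 rot [ 0.12  0.07 -0.12] shift [ 1.7 -0.8 29.6] rows>= 0.7
```

View pics/w28.png

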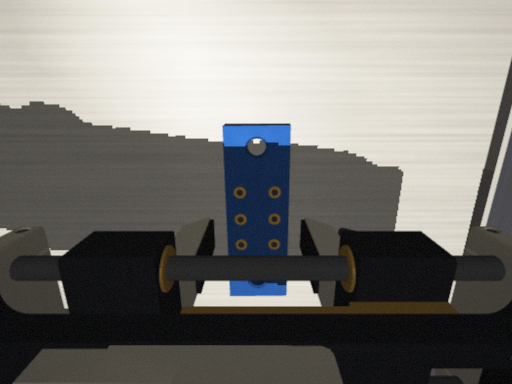

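Call:
{"op": "move_arm", "data": {"rows": [[[0,0,0],[1.2,-0.4,14],0.6],[[0,0,0],[1.2,-0.4,23],0.6],[[0,0,0],[1.2,-0.4,28.2],0.6],[[0,0,0],[1.2,-0.4,28.2],0.6],[[0,0,0],[1.2,-0.4,28.2],0.4],[[0,0,0],[1.2,-0.4,28.2],0.4],[[0,0,0],[1.2,-0.4,28.2],0.4],[[0,0,0],[1.2,-0.4,28.2],0.4],[[0,0,0],[1.2,-0.4,28.2],0.4],[[0,0,0],[1.2,-0.4,28.2],0.4],[[0,0,0],[1.2,-0.4,28.2],0.4]]}}

```text
time: 38.9
tcp_pos: [0.5944, -0.3441, 0.0047]
tcp_rot: [-3.141, -0.0, 1.56]
force: [-0.5, -0.6, -1.8]
grip_width: 0.0438
```

Call:
{"op": "move_arm", "data": {"rows": [[[0,0,0],[0,0,-2],0.4],[[0,0,0],[0,0,-10],0.4],[[0,0,0],[0,0,-40],0.4],[[0,0,0],[0,0,-80],0.4],[[0,0,0],[0,0,-115],0.4],[[0,0,0],[0,0,-135],0.4],[[0,0,0],[0,0,-137],0.4],[[0,0,0],[0,0,-137],0.4],[[0,0,0],[0,0,-137],0.4]]}}

```text
time: 39.65
tcp_pos: [0.5939, -0.344, 0.1412]
tcp_rot: [-3.141, -0.0, 1.56]
force: [-0.3, 0.4, -2.1]
grip_width: 0.0433
```

```bash
python3 - <<'E'
from h import *
c,s=snap('wrist','w29');go(503.4,82.4,140,192.4);held(c)
E
```

```text
at [ 593.5 -343.9  140.4] psi 89.41 t 39.7 rot [-6.0000e-02 -1.5000e-01 -1.0299e+02] shift [425.3 -94.5   0.9] rows>= 14.4
{'hole_px': (256.6, 158.0, 11.9), 'hole': array([51.01, -1.38]), 'hole_d': array([11.7, 12.7]), 'ymid': np.float64(-1.38), 'w': np.float64(43.6), 'slopes_deg': [np.float64(-0.29), np.float64(0.14)], 'front': np.float64(65.36), 'ztop': [np.float64(-10.4), np.float64(-10.6), np.float64(-10.8)]}
```

Call:
{"op": "move_arm", "data": {"rows": [[[0,0,-80],[330,-73,0],0.4],[[0,0,-80],[330,-73,0],0.4],[[0,0,-80],[330,-73,0],0.4],[[0,0,-80],[330,-73,0],0.4],[[0,0,-80],[330,-73,0],0.4],[[0,0,-80],[330,-73,0],0.4],[[0,0,-80],[330,-73,0],0.4],[[0,0,-80],[330,-73,0],0.4],[[0,0,-80],[330,-73,0],0.4],[[0,0,-80],[330,-73,0],0.4],[[0,0,-80],[330,-73,0],0.4],[[0,0,-80],[330,-73,0],0.4]]}}

```text
time: 40.7
tcp_pos: [0.5239, -0.0133, 0.1404]
tcp_rot: [-3.142, -0.003, 2.963]
force: [0.4, 0.1, -2.5]
grip_width: 0.0443
```

```bash
python3 - <<'E'
from h import *
go(502.9,82.3,140,192.4)
E
```

```text
at [523.9 -13.3 140.4] psi 169.79 t 40.7 rot [  0.03  -0.15 -22.61] shift [37.6 90.4  0.5] rows>= 3.2
```

Call:
{"op": "move_arm", "data": {"rows": [[[0,0,-22.6],[37.6,90.4,0],0.4],[[0,0,-22.6],[37.6,90.4,0],0.4],[[0,0,-22.6],[37.6,90.4,0],0.4],[[0,0,-22.6],[37.6,90.4,0],0.4],[[0,0,-22.6],[37.6,90.4,15],0.4],[[0,0,-22.6],[37.6,90.4,30],0.4],[[0,0,-22.6],[37.6,90.4,42],0.4],[[0,0,-22.6],[37.6,90.4,42],0.4],[[0,0,-22.6],[37.6,90.4,42],0.4],[[0,0,-22.6],[37.6,90.4,42],0.4],[[0,0,-22.6],[37.6,90.4,42],0.4],[[0,0,-22.6],[37.6,90.4,42],0.4]]}}

```text
time: 41.7
tcp_pos: [0.5051, 0.0825, 0.1005]
tcp_rot: [-3.141, 0.001, -2.933]
force: [-0.2, -0.3, -2.2]
grip_width: 0.0434
```

```bash
python3 - <<'E'
from h import *
align('w30');go(502.9,82.3,72,192.4)
E
```

```text
at [505.1  82.5 100.5] psi -168.03 t 41.7 rot [-0.01  0.07 -0.43] shift [2.2 0.3 2.5] rows>= 0.1
{'hole_px': (236.2, 211.5, 8.7), 'hole': array([ 20.04, -11.46]), 'hole_d': array([10.1, 10. ]), 'ymid': np.float64(0.61), 'w': np.float64(44.5), 'slopes_deg': [np.float64(0.25), np.float64(-0.6)], 'front': np.float64(71.78), 'ztop': [np.float64(-11.2), np.float64(-11.3), np.float64(-10.5)]}
expect tip px 236.2 203.3 mm/px 0.65 vel 0.003
tip px None 0
at [505.   82.4 100.4] psi -168.02 t 41.8 rot [-0.01  0.05 -0.42] shift [ 2.1  0.3 28.4] rows>= 0.7
```

View pics/w30c.png

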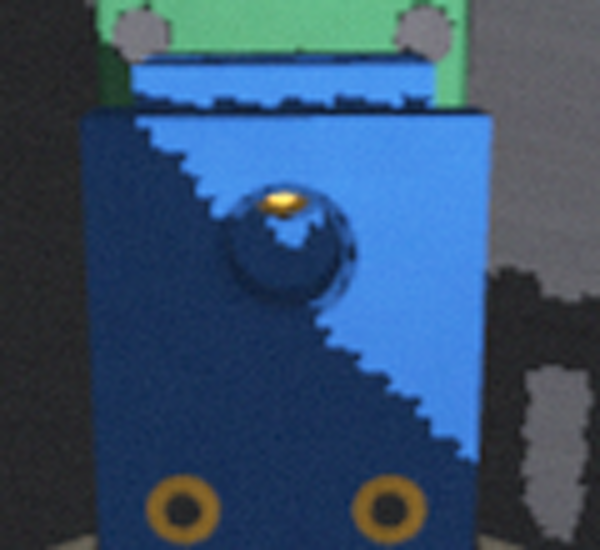

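Call:
{"op": "move_arm", "data": {"rows": [[[0,0,-0.4],[1.1,0.1,4],0.4],[[0,0,-0.4],[1.1,0.1,8],0.4],[[0,0,-0.4],[1.1,0.1,12],0.4],[[0,0,-0.4],[1.1,0.1,16],0.4],[[0,0,-0.4],[1.1,0.1,20],0.4],[[0,0,-0.4],[1.1,0.1,24],0.4],[[0,0,-0.4],[1.1,0.1,28],0.4],[[0,0,-0.4],[1.1,0.1,28],0.4]]}}

```text
time: 42.42
tcp_pos: [0.5031, 0.0821, 0.0709]
tcp_rot: [3.142, -0.001, -2.925]
force: [0.1, -0.8, -2.0]
grip_width: 0.0436
```

```bash
python3 - <<'E'
from h import *
align('w31')
print(bot.sense()['force'],bot.sense()['torque'])
E
```

```text
at [503.1  82.1  70.9] psi -167.59 t 42.4 rot [ 0.   -0.07  0.01] shift [  0.2   0.2 -27.1] rows>= 0.6
{'hole_px': (256.5, 156.7, 10.1), 'hole': array([52.42,  0.41]), 'hole_d': array([10. , 10.5]), 'ymid': np.float64(0.76), 'w': np.float64(44.2), 'slopes_deg': [np.float64(-0.04), np.float64(-0.4)], 'front': np.float64(69.19), 'ztop': [np.float64(-10.9), np.float64(-9.7), np.float64(-11.0)]}
expect tip px 256.5 157.8 mm/px 0.54 vel 0.013
tip px [256.3 157.5] 90
[ 0.13065631  0.46331147 -1.38526578] [ 0.14629299 -0.13252773 -0.02228001]
```

View pics/w31c.png

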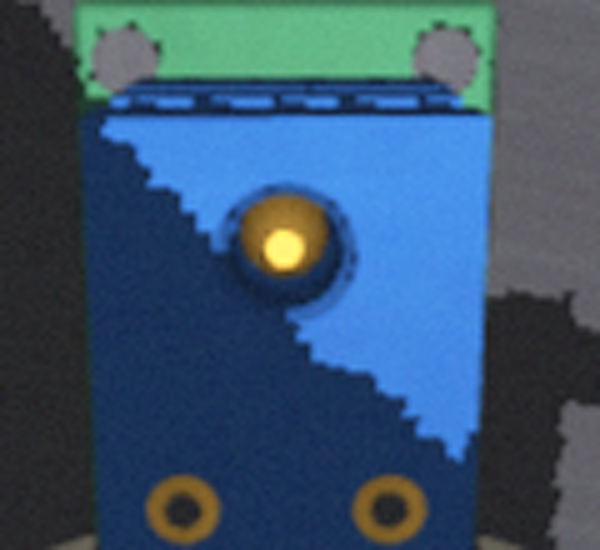

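Call:
{"op": "move_arm", "data": {"rows": [[[0,0,0],[0.2,0.2,4],0.4],[[0,0,0],[0.2,0.2,8],0.4],[[0,0,0],[0.2,0.2,11],0.4],[[0,0,0],[0.2,0.2,12.3],0.4],[[0,0,0],[0.2,0.2,12.3],0.4],[[0,0,0],[0.2,0.2,12.3],0.4]]}}

```text
time: 42.97
tcp_pos: [0.5032, 0.0824, 0.0594]
tcp_rot: [3.142, -0.0, -2.925]
force: [-0.7, -0.1, -2.1]
grip_width: 0.0438
```

Call:
{"op": "move_arm", "data": {"rows": [[[0,0,0],[0,0,0.5],0.4],[[0,0,0],[0,0,0.5],0.6],[[0,0,0],[0,0,0.5],0.6],[[0,0,0],[0,0,0.5],0.6],[[0,0,0],[0,0,0.5],0.6],[[0,0,0],[0,0,-15],0.6],[[0,0,0],[0,0,-45],0.6],[[0,0,0],[0,0,-80],0.6],[[0,0,0],[-50,0,-100],0.6],[[0,0,0],[-50,0,-100],0.6],[[0,0,0],[-50,0,-100],0.6],[[0,0,0],[-50,0,-100],0.6]]}}

```text
time: 43.97
tcp_pos: [0.5522, 0.0934, 0.1595]
tcp_rot: [3.141, 0.0, -2.925]
force: [-0.5, 0.4, 0.1]
grip_width: 0.0549
```

```bash
python3 - <<'E'
from h import *
c,s=look('w32',.068);
k=blobs(c,'blue',800)[0];u,v=k[:,0].mean(0)
for du,dv in ((0,0),(0,-25),(-8,-15),(8,15),(0,25)):print(depthpt(c,u+du,v+dv,s).round(4))
E
```

```text
blue px [257. 131.] xy 502.2 83.0 wh 129.1 44.1 yaw 12.3
vel 0.051 q [ 0.41  0.59 -0.99  1.76  0.55  1.09  1.02]
[0.4962 0.0815 0.068 ]
[0.4751 0.0769 0.0689]
[0.4849 0.0718 0.0677]
[0.5079 0.0916 0.0678]
[0.5185 0.0864 0.0677]
```

View pics/w32.png

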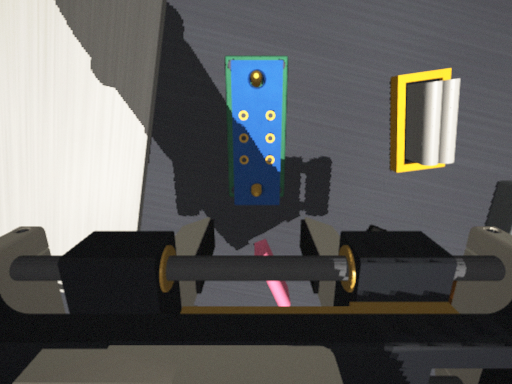

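```bash
python3 - <<'E'
from h import *
go(575,445,180,208)
E
```

```text
at [551.2  93.2 159. ] psi -167.57 t 44.0 rot [ 1.000e-02 -7.000e-02 -1.557e+01] shift [-98.9 338.5 -21.2] rows>= 8.5
```

Call:
{"op": "move_arm", "data": {"rows": [[[0,0,-2],[-12,30,-21],0.6],[[0,0,-15.6],[-99,338.5,-21],0.6],[[0,0,-15.6],[-99,338.5,-21],0.6],[[0,0,-15.6],[-99,338.5,-21],0.6],[[0,0,-15.6],[-99,338.5,-21],0.6],[[0,0,-15.6],[-99,338.5,-21],0.6],[[0,0,-15.6],[-99,338.5,-21],0.6],[[0,0,-15.6],[-99,338.5,-21],0.6],[[0,0,-15.6],[-99,338.5,-21],0.6],[[0,0,-15.6],[-99,338.5,-21],0.6],[[0,0,-15.6],[-99,338.5,-21],0.6],[[0,0,-15.6],[-99,338.5,-21],0.6]]}}

```text
time: 45.02
tcp_pos: [0.5755, 0.444, 0.1795]
tcp_rot: [-3.14, -0.002, -2.652]
force: [0.6, -0.1, 0.5]
grip_width: 0.0549
```

Call:
{"op": "move_arm", "data": {"rows": [[[0,0,0],[0,0,0],0.6],[[0,0,0],[0,0,0],0.6],[[0,0,0],[0,0,0],0.6]]}}

```text
time: 45.27
tcp_pos: [0.5768, 0.4435, 0.1806]
tcp_rot: [-3.141, 0.0, -2.655]
force: [1.0, -0.0, -0.4]
grip_width: 0.0554
```

```bash
python3 - <<'E'
from h import *
c,s=snap('wrist','w33');print(s['tcp_pos'],s['tcp_rot'],s['joint_positions'].round(2),s['joint_vel'].round(3))
snap('top','t5')
E
```

```text
[0.57683341 0.44345813 0.18063574] [-3.14082563e+00  1.09908616e-04 -2.65459537e+00] [-0.25  0.82 -0.94  1.28  0.65  1.35  0.89] [-0.006  0.002 -0.003 -0.005 -0.002  0.     0.001]
```

View pics/w33.png

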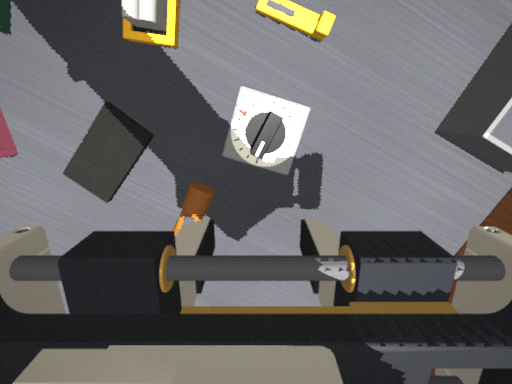

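View pics/t5.png

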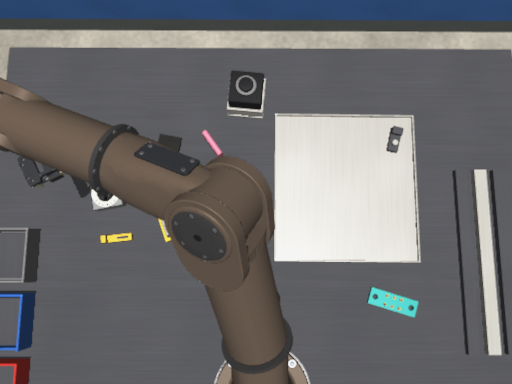

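```bash
python3 - <<'E'
from h import *
c=load('w33')
a=c['image'][75:190,210:325];cv2.imwrite('pics/crop10.png',cv2.resize(a,None,fx=5,fy=5,interpolation=cv2.INTER_CUBIC))
s=dict(tcp_pos=c['tp'],tcp_rot=c['tr'])
for u,v in ((265,132),(268,127),(262,140),(258,152),(275,140),(255,125),(285,150),(296,112)):print(u,v,depthpt(c,u,v,s).round(4))
E
```

```text
265 132 [0.5252 0.4262 0.0676]
268 127 [0.5196 0.4265 0.068 ]
262 140 [0.5333 0.4272 0.0695]
258 152 [0.5459 0.4294 0.068 ]
275 140 [0.5295 0.4417 0.0417]
255 125 [0.5256 0.4151 0.0424]
285 150 [0.5345 0.4577 0.036 ]
296 112 [0.4932 0.448  0.0346]
```

View pics/crop10.png

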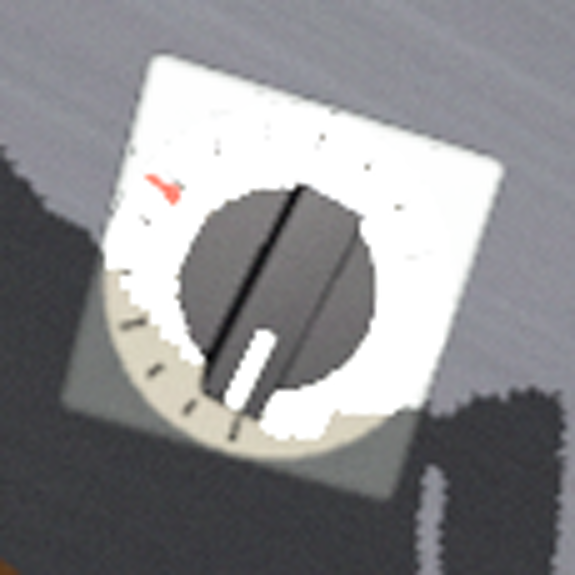

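```bash
python3 - <<'E'
from h import *
c=load('w33');s=dict(tcp_pos=c['tp'],tcp_rot=c['tr'])
q=lambda p,z:ray(c,[(210+p[0]/5,75+p[1]/5)],z,s)[0]*1000
near=q((235,397),.068);far=q((330,203),.068);p1=q((234,405),.068);p2=q((267,336),.068);ft=q((277,288),.042);rm=q((165,188),.036);rm2=q((178,200),.036)
cen=(near+far)/2;print('near',near,'far',far,'cen',cen,'foot',ft,'red',rm)
an=lambda d:np.degrees(np.arctan2(d[1],d[0]))
print('bar yaw',an(near-far),'pointer',an(p1-p2),np.linalg.norm(near-far))
for C in (cen,ft):print('red yaw',an(rm-C),np.linalg.norm((rm-C)[:2]),an(rm2-C))
E
```

```text
near [548.4874591  429.63068419  68.        ] far [506.54135541 428.15378617  68.        ] cen [527.51440726 428.89223518  68.        ] foot [527.43052234 428.73066973  42.        ] red [520.50245459 397.79090937  36.        ]
bar yaw 2.0165181995000316 pointer 2.5727098133742596 41.972096004834285
red yaw -102.70520018267888 31.881968998356466 -102.51207742218767
red yaw -102.62153669813593 31.70594414645591 -102.41606193840295
```

```bash
python3 - <<'E'
from h import *
go(527.5,428.8,95,182.2)
E
```

```text
at [576.6 444.  180.7] psi -152.06 t 45.4 rot [-2.000e-02  2.000e-02  2.574e+01] shift [50.5  9.6 85.7] rows>= 3.6
```

Call:
{"op": "move_arm", "data": {"rows": [[[0,0,25.7],[50.5,9.6,20],0.6],[[0,0,25.7],[50.5,9.6,50],0.6],[[0,0,25.7],[50.5,9.6,85],0.6],[[0,0,25.7],[50.5,9.6,85],0.6],[[0,0,25.7],[50.5,9.6,85],0.6],[[0,0,25.7],[50.5,9.6,85],0.6],[[0,0,25.7],[50.5,9.6,85],0.6],[[0,0,25.7],[50.5,9.6,85],0.6]]}}

```text
time: 46.03
tcp_pos: [0.5276, 0.4305, 0.0968]
tcp_rot: [3.14, 0.001, -3.1]
force: [0.6, 0.4, 0.2]
grip_width: 0.0551
```

```bash
python3 - <<'E'
from h import *
c,s=snap('wrist','w34');go(527.5,428.8,46,182.2)
E
```

```text
at [527.5 430.4  96.7] psi -177.62 t 46.1 rot [0.08 0.07 0.18] shift [ 0.1 -1.7 50.7] rows>= 1.2
```

View pics/w34.png

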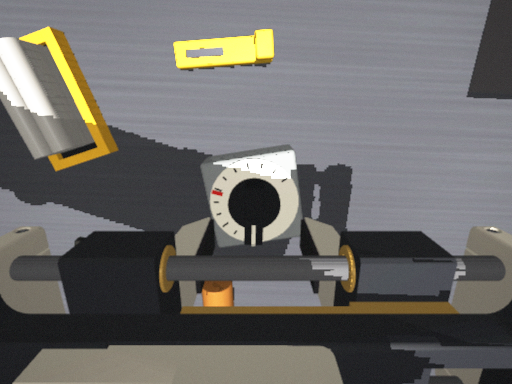

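Call:
{"op": "move_arm", "data": {"rows": [[[0,0,0.1],[0,-1,20],0.6],[[0,0,0.1],[0,-1,38],0.6],[[0,0,0.1],[0,-1,49.5],0.6],[[0,0,0.1],[0,-1,49.5],0.6],[[0,0,0.1],[0,-1,49.5],0.6],[[0,0,0.1],[0,-1,49.5],0.1],[[0,0,0.1],[0,-1,49.5],0.1],[[0,0,0.1],[0,-1,49.5],0.1],[[0,0,0.1],[0,-1,49.5],0.1],[[0,0,0.1],[0,-1,49.5],0.1],[[0,0,0.1],[0,-1,49.5],0.1],[[0,0,0.1],[0,-1,49.5],0.1]], "grip_force": 15}}

```text
time: 47.08
tcp_pos: [0.5272, 0.4281, 0.0461]
tcp_rot: [-3.14, 0.0, -3.103]
force: [-2.6, -0.5, 9.4]
grip_width: 0.0137
```

Call:
{"op": "move_arm", "data": {"rows": [[[0,0,0],[0,0,0],0.1],[[0,0,0],[0,0,0],0.1],[[0,0,0],[0,0,0],0.1],[[0,0,0],[0,0,0],0.1]]}}

```text
time: 47.42
tcp_pos: [0.5272, 0.4281, 0.0461]
tcp_rot: [-3.14, 0.0, -3.103]
force: [-1.5, -4.6, 5.1]
grip_width: 0.0138
```

```bash
python3 - <<'E'
from h import *
go(527.5,428.8,46,182.2);print(bot.sense()['force'],bot.sense()['joint_positions'].round(2))
E
```

```text
at [527.2 428.1  46.1] psi -177.81 t 47.4 rot [-0.06  0.01 -0.01] shift [-0.3  0.6  0.1] rows>= 0.0
[-1.47012409 -4.56780066  5.0761088 ] [-0.29  0.84 -0.8   1.55  0.67  1.04  0.33]
```

Call:
{"op": "move_arm", "data": {"rows": [[[0,0,6],[0,0,0],0.1],[[0,0,12],[0,0,0],0.1],[[0,0,18],[0,0,0],0.1],[[0,0,24],[0,0,0],0.1],[[0,0,30],[0,0,0],0.1],[[0,0,36],[0,0,0],0.1],[[0,0,42],[0,0,0],0.1],[[0,0,48],[0,0,0],0.1],[[0,0,54],[0,0,0],0.1],[[0,0,60],[0,0,0],0.1],[[0,0,60],[0,0,0],0.1],[[0,0,60],[0,0,0],0.1]]}}

```text
time: 48.42
tcp_pos: [0.5281, 0.4299, 0.0462]
tcp_rot: [3.139, -0.001, 2.134]
force: [4.3, 2.8, -1.6]
grip_width: 0.0143
```

```bash
python3 - <<'E'
from h import *
go(527.5,428.8,46,77.5);print(bot.sense()['force'],bot.sense()['grip_width'],bot.sense()['joint_positions'].round(2))
E
```

```text
at [528.1 429.9  46.2] psi 122.26 t 48.4 rot [ 0.15 -0.1  44.76] shift [-0.6 -1.1  0.2] rows>= 6.3
[ 4.32313088  2.82566498 -1.55501801] 0.014257772809656353 [-0.42  0.77 -0.56  1.56  0.47  0.94 -0.57]
```

Call:
{"op": "move_arm", "data": {"rows": [[[0,0,6],[-0.3,-0.6,0],0.1],[[0,0,12],[-0.3,-0.6,0],0.1],[[0,0,18],[-0.3,-0.6,0],0.1],[[0,0,24],[-0.3,-0.6,0],0.1],[[0,0,30],[-0.3,-0.6,0],0.1],[[0,0,36],[-0.3,-0.6,0],0.1],[[0,0,41],[-0.3,-0.6,0],0.1],[[0,0,44.5],[-0.3,-0.6,0],0.1],[[0,0,44.5],[-0.3,-0.6,0],0.1],[[0,0,44.5],[-0.3,-0.6,0],0.1],[[0,0,44.5],[-0.3,-0.6,0],0.1]]}}

```text
time: 49.33
tcp_pos: [0.5296, 0.4301, 0.0462]
tcp_rot: [3.138, -0.005, 1.358]
force: [11.0, 5.9, -8.1]
grip_width: 0.0137
```

Call:
{"op": "move_arm", "data": {"rows": [[[0,0,0],[0,0,0],0.5],[[0,0,0],[0,0,0],0.5],[[0,0,0],[0,0,0],0.5],[[0,0,0],[0,0,0],0.5],[[0,0,0],[0,0,-15],0.5],[[0,0,0],[0,0,-50],0.5],[[0,0,0],[-25,0,-85],0.5],[[0,0,0],[-50,0,-120],0.5],[[0,0,0],[-50,0,-120],0.5],[[0,0,0],[-50,0,-120],0.5],[[0,0,0],[-50,0,-120],0.5],[[0,0,0],[-50,0,-120],0.5]]}}

```text
time: 50.33
tcp_pos: [0.5152, 0.3796, 0.1647]
tcp_rot: [-3.14, 0.001, 1.357]
force: [-1.4, 0.3, -0.2]
grip_width: 0.046
```

```bash
python3 - <<'E'
from h import *
c,s=snap('wrist','w35');print(s['tcp_pos'],s['tcp_rot'],s['joint_vel'].round(3))
u,v=proj(c,[[.5275,.4288,.05]],s)[0];print(u,v)
a=c['image'][int(v)-58:int(v)+58,int(u)-58:int(u)+58];cv2.imwrite('pics/crop11.png',cv2.resize(a,None,fx=5,fy=5,interpolation=cv2.INTER_CUBIC));print(int(u)-58,int(v)-58)
E
```

```text
[0.51517263 0.37955114 0.16465918] [-3.13997833e+00  1.29427321e-03  1.35725183e+00] [-0.007  0.013 -0.001 -0.    -0.     0.002 -0.   ]
260.14971393009074 134.02790356864136
202 76
```

View pics/crop11.png

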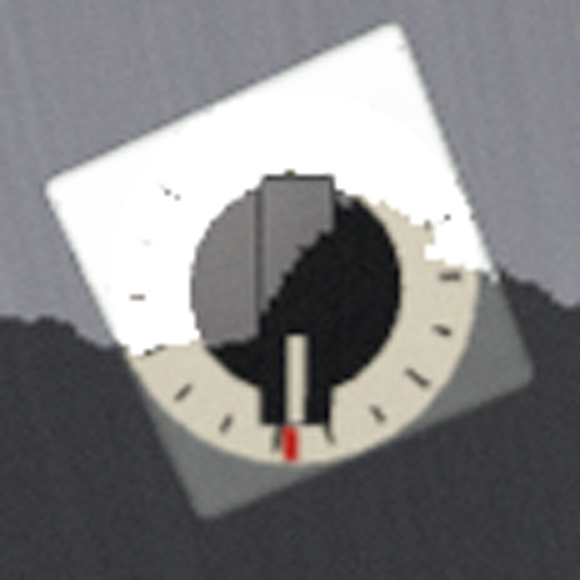

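```bash
python3 - <<'E'
from h import *
c=load('w35');s=dict(tcp_pos=c['tp'],tcp_rot=c['tr'])
q=lambda p,z:ray(c,[(202+p[0]/5,76+p[1]/5)],z,s)[0]*1000
an=lambda d:np.degrees(np.arctan2(d[1],d[0]))
near=q((296,424),.068);far=q((299,177),.068);ft=q((296,290),.042);cen=(near+far)/2;rm=q((291,445),.036);p1=q((296,424),.068);p2=q((297,336),.068)
print(cen,ft,'bar',an(near-far),'ptr',an(p1-p2),'red',an(rm-cen),an(rm-ft))
c,s=snap('scene','s2');c,s=snap('top','t6')
E
```

```text
[528.43778513 427.96972045  68.        ] [528.44609441 427.7697003   42.        ] bar -102.64962668225616 ptr -102.60551515338804 red -103.5819009448318 -103.67581179238962
```

View pics/s2.png

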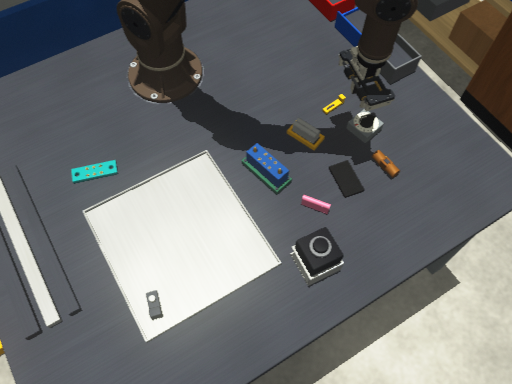

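```bash
python3 -c "
from h import *
print(bot.sense()['force'],bot.sense()['time']);print(bot.finish_job())"
```

```text
[-0.5954464   0.51859779  1.01112185] 50.4833
the job is handed in; nothing more can be done
None
```

I loaded the station and handed the job in at about 50.5 s. No verdict is given, so the results below are from my own camera checks.

- **Dies:** I took both from the pad in one grasp and stood them in the saddle. They measured 32 mm across, with the centre about 1 mm from the pocket centre, yaw 20.1° against the saddle's 20.1–20.4°, and tops at their starting height. I checked this right after release. Later views show them still in the pocket, but I did not measure again.
- **Templates:** All four blue templates hang on the jig, including one that was knocked about 43 mm aside mid-run and that I found again. The top plate was within 1 mm of my jig estimate, at yaw 12.3° with its face flat at z = 68 mm, as expected for four stacked.
- **Dial:** I turned it last. The pointer stood about 1° from the red mark (limit 5.7°).
- **Left alone:** The hammer head, clamp, stop finger and both look-alikes looked unmoved in the last scene picture. The gripper was open and clear of everything.

**Disagreements:**
- The top camera's first positions were 2–4 mm off the wrist camera's near the dies and saddle.
- My first dial centre and pointer angle from the top picture were mispicked. I used the wrist values instead.
- The wrist camera's calibration changed by about 1.5 mm between reads, so I lined up the pins by their pixel positions in the holes.

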